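# Pin and clip the microscope boom

### The job

The lock pin of the microscope's boom has been left partly drawn. Push it fully home, then take the R-clip out of the drilled wooden block and push its straight leg through the hole across the pin's free end until the bow has sprung over the pin, without forcing the pin or the clip. Leave it clipped on, and leave the other loose things on the bench where they are.

Things in the scene. Friction and masses are not known exactly. Their poses are not given: they have to be found in the camera images.
- stand: Fixed boom stand of a microscope. Origin on the bench under the lock pin, midway between two grey lugs; x is the way the pin is pushed home, away from the robot. Base 180 x 200 mm, 28 thick, y -140 to +60. Lugs: 44 mm over their outer faces, y -70 to +20, tops 168 mm up. Boom: 28 mm tube along -y, 150 mm up; microscope at y -250 to -400, 310 mm high. Bolt heads at y -50 are the boom's pivot.
- lock_pin (a joint): How far the steel lock pin is drawn out, m: 0 is fully home, the washer under its head against the near lug. It starts 14 to 26 mm out, towards the robot, and slides stiffly (3 to 4 N). The pin is 16 mm in diameter, level, 150 mm above the bench.
- pin_head (a point): Centre of the outer face of the lock pin's flat round head (28 mm across, 7 mm thick), on the robot's side of the stand. Same axes as pin_hole, which lies 65 mm from it along x.
- pin_hole (a point): Middle of the 5 mm cross hole, on the pin's axis. x along the pin to its free end (12 mm on), z straight up: these axes do not turn with the pin. Pin home, the hole is 12 mm clear of the far lug, before that hidden. The pin turns in its bore (friction 0.03 N m): the hole may lean 35 degrees either way, its top mouth 4.5 mm to either side of the pin's top. A leg end dropped into it can turn it.
- clip: R-clip of 4 mm steel wire, 91 mm long, 35 to 55 g. Origin on the straight leg's centre line, where pin_hole lies when home; z up the leg to the coil, x from leg to bow, y the coil's axis (along the pin, either way round, when fitted). The bow's lip meets the pin 16 mm short of home; about 9 N springs it over; within 1 mm of home its neck stops on the pin and force rises steeply: stop there.
- clip_coil (a point): Centre of the double coil at the clip's top, at x 9, z 38 mm in the clip's frame: 22 mm across, 9 mm thick between its flat faces (along the clip's y). The place to hold it. At the start it is 100 mm above the bench.
- leg_end (a point): Square-cut end of the clip's straight leg, 42 mm below the clip's origin along the leg. At the start it stands on the bottom of the block's middle hole, upright, the bow's lip resting on the block's top.
- clip_bow (a joint): Angle by which the clip's bow is sprung away from the straight leg, rad: 0 relaxed, about 0.08 as it passes over the pin, under 0.02 once it has sprung over.
- block: Fixed beech block, 96 mm (x) by 66 mm (y), 42 mm high, origin at the centre of its underside. The R-clip stands in its middle hole (5.5 mm wide, 22 mm deep), to be drawn straight up; two hex keys and a thumb screw stand near its corners, up to 21 mm above its top.
- eyepiece: Loose spare eyepiece, black, 34 mm across and 58 mm high, standing on its narrow tube; origin at the centre of its underside. Leave it alone.
- dish: Loose glass specimen dish, 90 mm across, 14 mm high; origin at the centre of its underside. Leave it alone.
- objective: Loose spare objective lens in bare aluminium, 40 mm across, 34 mm high; origin at the centre of its underside. Leave it alone.

How it is judged:
On the way:
1. the lock pin is pushed fully home (within 1.5 mm of its stop) (value of joint lock_pin below 0.0015 m), for 0.2 s.
At the end, for the whole second after the job is handed in: the lock pin is home (within 2 mm), the R-clip's leg is through its cross hole with the clip within 4 mm of its home position on the pin, the bow has sprung back closed over the pin (under 0.03 rad open), and the clip is at rest and let go (value of joint lock_pin below 0.002 m and distance between clip and pin_hole below 0.004 m and value of joint clip_bow below 0.03 rad and linear speed of clip below 0.02 m/s); the robot touches nothing.
It fails at once if the clip is pressed on the pin or the stand with over 40 N (contact force between clip and stand above 40 N).
It fails at once if the fingers press on the pin or the stand with over 35 N (contact force between the fingers and stand above 35 N).
It fails at once if the eyepiece, the dish or the objective is moved by over 20 mm (distance of any of eyepiece, dish, objective from where it was at the start of the episode above 0.02 m).
It also fails if it takes over 72 s, if anything falls off the work surface, if the arm or the gripper's body presses on something with over 40 N, if the wrist force passes 120 N, or if a joint passes its speed limit or range.

### The arm

A 7-joint arm with a two-finger parallel gripper is mounted at the origin on the work surface. World frame = base frame: x ahead of the robot, y to its left, z up, the work surface at z = 0. Lengths are in m, angles in rad, forces in N, time in s.
With the tool pointing down it reaches from about 0.4 to 0.85 m from the base axis. Payload 4.4 kg.
Tool frame: the origin (TCP) lies midway between the tips of the shut fingers; the grasp point (between the pads) lies r.grip_depth behind it (r.grip_depth is the distance from the TCP to the grasp point, in m); z points along the fingers, y is the direction in which the jaws open and shut (so a half turn about z gives the same grasp; the last joint's range is limited). The gripper opens to 94 mm and grips with 3 to 60 N. Pads are 16 mm wide; open, the fingers measure 119 mm over their backs; the gripper's body (75 mm by 177 mm) begins 78 mm behind the grasp point.
Start: joints at [1.081, 0.628, 0.038, 1.517, -0.027, 0.996, -0.02], TCP at [0.267, -0.592, 0.205] pointing down, gripper open.
Joint ranges: [-3.06, 3.06], [-0.37, 2.12], [-1.25, 1.32], [0.18, 2.47], [-1.1, 4.24], [0.23, 1.98], [-2.94, 2.94]. Speed limits (rad/s): [2.57, 2.57, 3.14, 3.14, 3.14, 3.14, 3.14].

### API

Orientations are given as [roll, pitch, yaw] about the fixed x, y, z axes, in that order (R = Rz(yaw) Ry(pitch) Rx(roll)).
In Python, from bench import r gives the robot as it stands. The module is installed in compiled form; this text tells all that it offers.
- The arm moves only by the tool send_rows, never from a script. Its argument "motion" is a list of rows, each a list of 5 numbers: the shift along the tool's x, y, z in m, then the turn about the tool's z in rad, then the gripper's target within -1 to 1 (fully open at 1, half-way at 0, shut at -1). A call has 1 to 12 rows; each row is the pose to reach, as a shift and turn from the pose commanded when the call began, along the tool's axes at that moment; what a row does not reach only later rows make up. A row lasts 1/10 s, in which the tool goes at most 50 mm and 8.59 degrees, less where a joint would pass 70% of its speed; a pose out of reach is approached as far as the arm can. A call with a gripper value outside its range is refused whole. The fingers move at their own pace and stop on an object; "squeeze" is the grip in N (left out, the last holds). Time passes only in rows, so rows that repeat a pose let the fingers close. It gives the time, the measured TCP pose, the force and the opening at its end, in the units of the state.
- r.read_state(): the state, without advancing time (a new reading comes with each control period).
- r.get_image(name): name is "scene" or "top"; returns a dict with "img" (420x560x3 uint8, red, green, blue), "intrinsics" (3x3 intrinsics, pixels), "cam_to_world" (4x4, takes a point from camera to world coordinates). Camera axes: x right, y down, z forward; pixel columns grow to the right and rows downward; lengths in m; the calibration is good to about 2 mm. A picture is of the moment at which its call begins. There is no depth.
- r.close_job(): hands the job in, once; it reports no verdict.
Trained networks look in the newest picture that a camera, given by its name, has taken for a name from the list of things; names that differ only in an ending like _2 or _b are one class to them, and where a whole thing is asked for, a point or a joint stands for the part that bears it (a point fixed in the world has none). Each returns a list of dicts, best first, with "conf" (0 to 1); they miss things now and then, are a little off and sometimes report something else, mostly with a low value. They report only what shows in the picture. A call takes as long as a camera call.
- r.look_for(name, camera): "position" ([column, row] as shares, 0 to 1, of the picture: columns of its width, rows of its height, amid what is visible of it).
- r.cut_out(name, camera): "pixels" (420x560 bool, what is visible of it) and "position" ([column, row] as shares, 0 to 1, of the picture: columns of its width, rows of its height, amid what is visible of it).
- r.place_of(name, camera): "position" ([column, row] as shares, 0 to 1, of the picture: columns of its width, rows of its height: a listed point, or the origin of a listed thing).
The state is a dict: "time": time; "q": joint angles; "dq": joint speeds; "joint_efforts": joint torques, N m; "ee_pos": TCP position; "tcp_rot": TCP orientation; "ft_force": force on the tool from outside, world axes, zero at the start; "ft_torque": the same for the moment, N m; "opening": finger opening in m.
Only numpy, scipy, OpenCV 4.12 (cv2) and the standard library are available. Lean on these libraries where they do the work, as an engineer would, in place of code of your own. Each camera call takes 0.05 s, during which the arm holds its last target.

## Working session

There is one attempt and no reset: what is moved stays moved. The work goes in short steps, Python scripts to look and compute and a tool call to move; the robot and the scene stay as the last step left them, time stands still between calls to the robot, and variables do not carry over. Pictures are saved under pics/ and viewed, and the job is handed in when it is done.

Besides the shell and the picture viewer there is one more tool, called after "Request:" as name([rows], argument=value, ...), one row to a line, values as JSON. send_rows: Moves the arm, as the interface text tells. Its arguments: {"type":"object","properties":{"motion":{"type":"array","items":{"type":"array","items":{"type":"number"}}},"squeeze":{"type":"number"}},"required":["motion"]}

```bash
mkdir -p pics; ls
cat > h.py <<'E'
import numpy as np, cv2
from bench import r
def grab(n,fn=None):
    d=r.get_image(n)
    if fn: cv2.imwrite('pics/'+fn,cv2.cvtColor(d['img'],cv2.COLOR_RGB2BGR))
    return d
def ray(d,p):
    K=np.array(d['intrinsics']);T=np.array(d['cam_to_world'])
    v=T[:3,:3]@np.linalg.inv(K)@np.array([p[0],p[1],1.]);return T[:3,3],v/np.linalg.norm(v)
def atz(d,p,z):
    o,v=ray(d,p);return o+v*(z-o[2])/v[2]
def px(s): return (s[0]*560,s[1]*420)
def tri(rs):
    A=np.zeros((3,3));b=np.zeros(3)
    for o,v in rs:
        P=np.eye(3)-np.outer(v,v);A+=P;b+=P@o
    x=np.linalg.solve(A,b);return x,[np.linalg.norm(np.cross(x-o,v)) for o,v in rs]
def proj(d,X):
    T=np.linalg.inv(np.array(d['cam_to_world']));c=T[:3,:3]@np.array(X)+T[:3,3];u=np.array(d['intrinsics'])@c;return u[:2]/u[2]
E
python3 - <<'E'
from h import *
np.set_printoptions(precision=4,suppress=True)
D={n:grab(n,f'{n}0.png') for n in('scene','top')}
for n in D: print(n,D[n]['intrinsics'],D[n]['cam_to_world'])
s=r.read_state();print(s['time'],s['ee_pos'],s['tcp_rot'],s['opening'],r.grip_depth,s['ft_force'])
for t in ['stand','pin_head','pin_hole','clip','clip_coil','leg_end','block','eyepiece','dish','objective']:
    R=[]
    for n in D:
        L=r.place_of(t,n)
        print(t,n,[(np.round(px(l['position']),1),round(l['conf'],2)) for l in L[:3]])
        if L:R.append(ray(D[n],px(L[0]['position'])))
    if len(R)==2:print('   ',*tri(R))
E
```

```text
pics
scene [[410.1334   0.     276.2924]
 [  0.     410.1334 210.6291]
 [  0.       0.       1.    ]] [[-0.8913  0.279  -0.3575  0.8376]
 [ 0.4531  0.5817 -0.6755  0.6068]
 [ 0.0195 -0.764  -0.6449  0.6652]
 [ 0.      0.      0.      1.    ]]
top [[439.6627   0.     279.1197]
 [  0.     439.6627 214.5836]
 [  0.       0.       1.    ]] [[ 0.0011 -0.9904  0.1384  0.4131]
 [-1.     -0.0017 -0.0044  0.0031]
 [ 0.0046 -0.1384 -0.9904  0.9629]
 [ 0.      0.      0.      1.    ]]
0.1 [ 0.267  -0.592   0.2047] [-3.1399  0.      0.4238] 0.09405749268359627 0.0188 [ 0.2093  0.4651 -0.4454]
stand scene [(array([258.9, 261.5]), 0.8)]
stand top [(array([257.5, 201.6]), 0.87)]
    [ 0.5788  0.0461 -0.0031] [np.float64(0.0018647306348553822), np.float64(0.0018647306348553044)]
pin_head scene [(array([280.5, 204. ]), 0.6), (array([350.3, 264.8]), 0.21)]
pin_head top [(array([250., 209.]), 0.59)]
    [0.5365 0.0542 0.1517] [np.float64(0.00043984009018137635), np.float64(0.000439840090181297)]
pin_hole scene [(array([251.2, 208.4]), 0.53)]
pin_hole top [(array([256.9, 176.3]), 0.72)]
    [0.5968 0.04
[... 750 characters left out ...]
115] [np.float64(0.003879821990471777), np.float64(0.0038798219904717093)]
eyepiece scene [(array([352.1, 262.8]), 0.53)]
eyepiece top [(array([214.7, 279.9]), 0.81)]
    [0.4024 0.1398 0.0013] [np.float64(0.002890242576837165), np.float64(0.0028902425768370685)]
dish scene [(array([223.1, 168.7]), 0.74), (array([248.4, 211.8]), 0.64), (array([340. , 319.4]), 0.21)]
dish top [(array([429.2, 227.5]), 0.89)]
    [ 0.5188 -0.3342 -0.0087] [np.float64(0.001836707492780948), np.float64(0.0018367074927807857)]
objective scene [(array([405.4, 304.9]), 0.59)]
objective top [(array([142.7, 295.9]), 0.85)]
    [0.3732 0.2873 0.01  ] [np.float64(0.003036454542134358), np.float64(0.0030364545421343496)]
```

Run:
```python
import cv2
a=cv2.imread('pics/scene0.png');b=cv2.imread('pics/top0.png')
cv2.imwrite('pics/a1.png',cv2.resize(a[150:350,180:440],None,fx=3,fy=3,interpolation=cv2.INTER_CUBIC))
cv2.imwrite('pics/b1.png',cv2.resize(b[120:320,100:360],None,fx=3,fy=3,interpolation=cv2.INTER_CUBIC))
```

```text
(no output)
```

View pics/scene0.png

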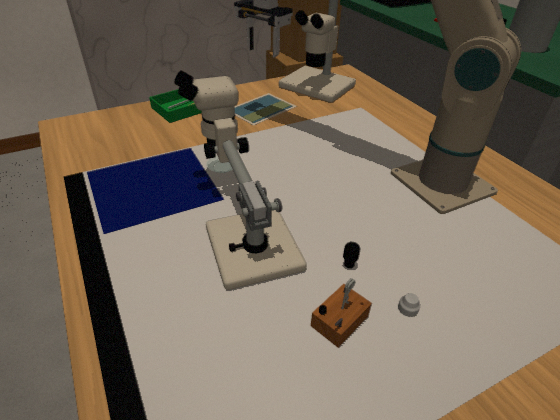

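View pics/a1.png

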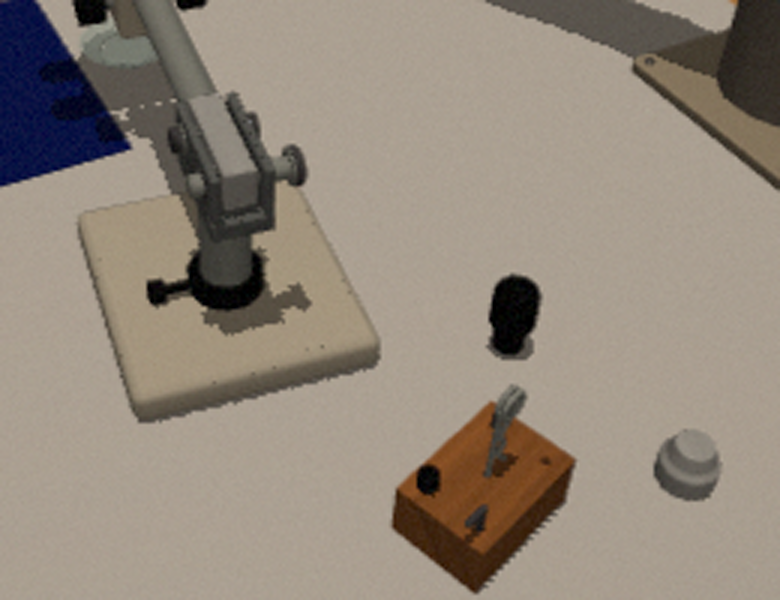

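View pics/b1.png

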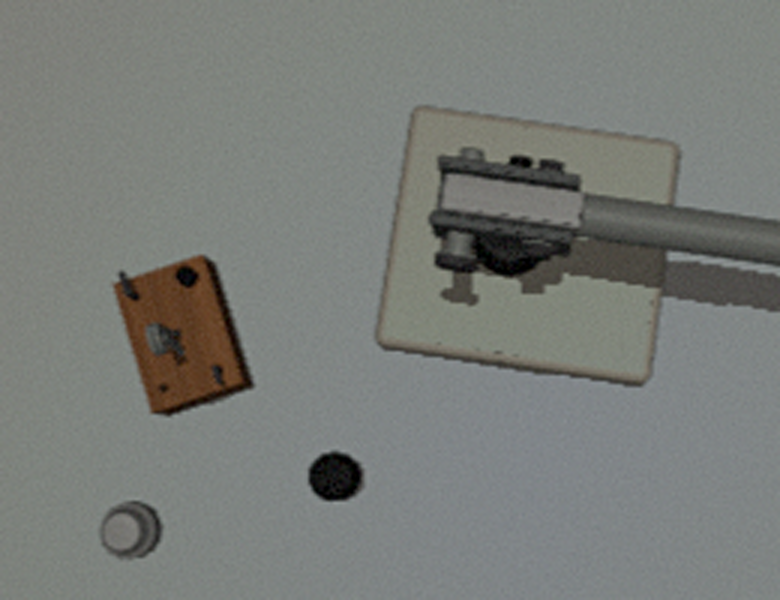

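View pics/top0.png

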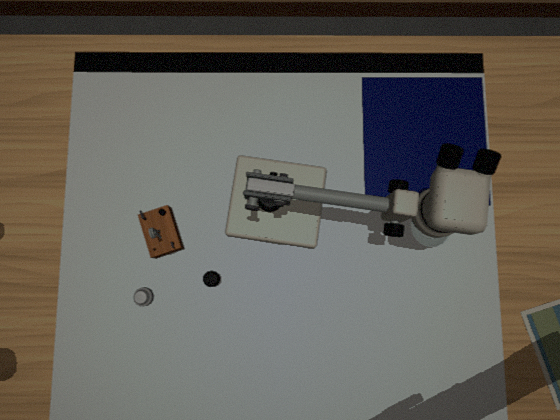

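The scene view shows the pin head at about (280,204), sticking out on the robot's side, and the clip standing in the block at about (344,298). In the top view the clip is at about (155,232) and the stand base spans roughly (228–326, 157–247). Next I'll measure the stand and clip yaw.

```bash
cat >> h.py <<'E'
def rect(d,z,x0,x1,y0,y1,s=0.0005):
    # rectified plane image: rows = x decreasing, cols = y decreasing (like top view)
    W=int((y1-y0)/s);H=int((x1-x0)/s)
    src=np.array([proj(d,(x,y,z)) for x,y in((x1,y1),(x1,y0),(x0,y0),(x0,y1))],np.float32)
    dst=np.array([(0,0),(W,0),(W,H),(0,H)],np.float32)
    M=cv2.getPerspectiveTransform(src,dst)
    return cv2.warpPerspective(cv2.cvtColor(d['img'],cv2.COLOR_RGB2BGR),M,(W,H),flags=cv2.INTER_CUBIC)
def avg(n,k):
    L=[r.get_image(n) for _ in range(k)]
    d=dict(L[-1]);d['img']=np.clip(np.mean([l['img'].astype(float) for l in L],0),0,255).astype(np.uint8);return d
E
python3 - <<'E'
from h import *
np.set_printoptions(precision=4,suppress=True)
D={n:avg(n,4) for n in('scene','top')}
import pickle;pickle.dump(D,open('d0.pkl','wb'))
for n in D:
    L=r.cut_out('block',n); 
    if L:
        m=L[0]['pixels'].astype(np.uint8);print(n,'block',m.sum(),L[0]['conf'])
    cv2.imwrite(f'pics/r_block_{n}.png',rect(D[n],0.042,0.40,0.58,0.16,0.34,0.0003))
    cv2.imwrite(f'pics/r_coil_{n}.png',rect(D[n],0.1,0.44,0.56,0.19,0.31,0.0002))
d=D['top']
im=rect(d,0.028,0.44,0.70,-0.12,0.20,0.0005);cv2.imwrite('pics/r_base_top.png',im)
cv2.imwrite('pics/r_base_scene.png',rect(D['scene'],0.028,0.44,0.70,-0.12,0.20,0.0005))
cv2.imwrite('pics/r_lug_top.png',rect(d,0.168,0.50,0.64,-0.04,0.12,0.00025))
cv2.imwrite('pics/r_lug_scene.png',rect(D['scene'],0.168,0.50,0.64,-0.04,0.12,0.00025))
E
```

```text
scene block 2175 0.92
top block 1489 0.6
```

View pics/r_base_top.png

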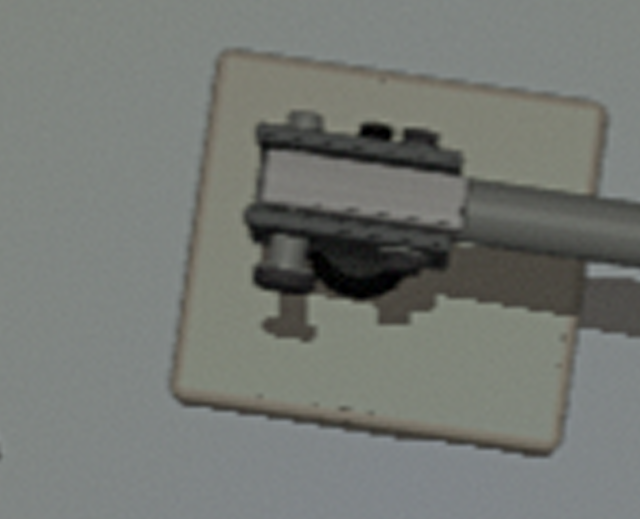

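View pics/r_lug_top.png

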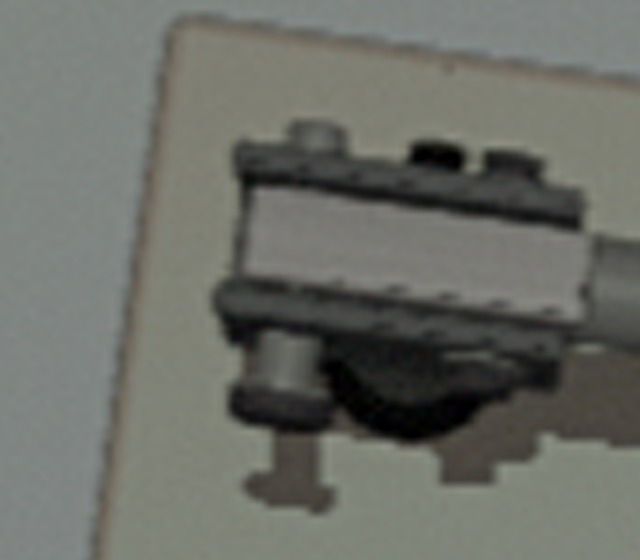

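View pics/r_coil_top.png

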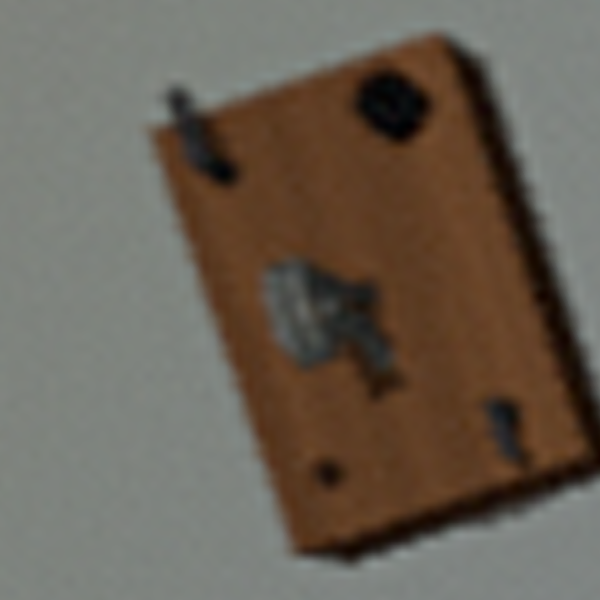

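View pics/r_coil_scene.png

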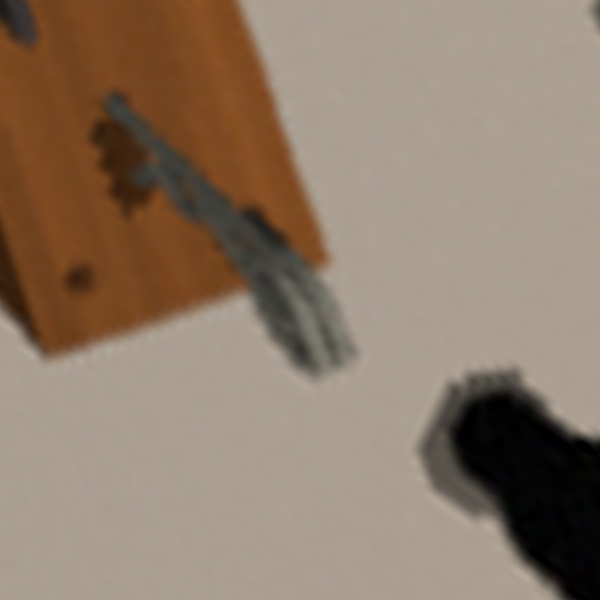

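View pics/r_block_top.png

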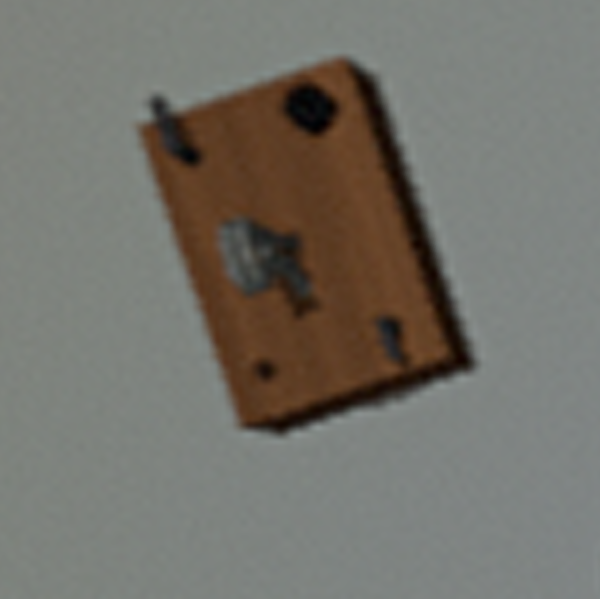

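View pics/r_base_scene.png

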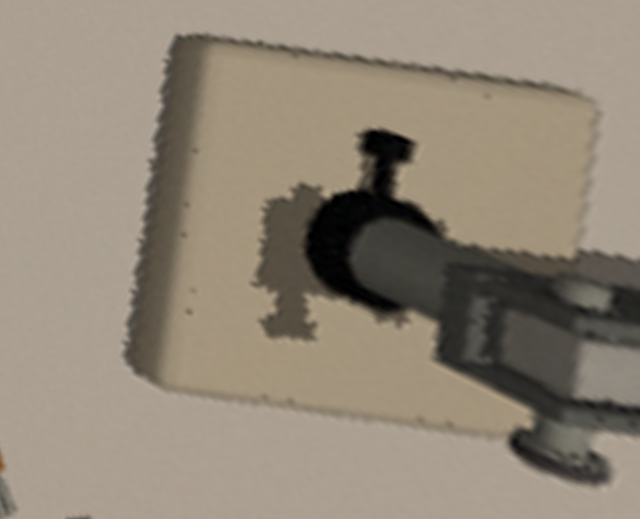

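Base edges in the rectified view run about 7.8° clockwise, so stand yaw is about -0.136, with the origin at about (0.579, 0.046). The clip leg sits at the block centre, about (0.508, 0.251). Now I'll refine the clip yaw.

```bash
cat > fit.py <<'E'
from h import *
import pickle
from scipy.optimize import minimize
D=pickle.load(open('d0.pkl','rb'))
def pts(x,y,c,z0=.062,th=0.0):
    P=[]
    a=np.linspace(0,2*np.pi,24)
    for rr in(11e-3,7e-3):
        for yy in(-.0045,.0045): P.append(np.c_[.009+rr*np.cos(a),np.full(24,yy),.038+rr*np.sin(a)])
    R=np.array([[np.cos(c),-np.sin(c),0],[np.sin(c),np.cos(c),0],[0,0,1]])
    return [p@R.T+[x,y,z0] for p in P],R
def render(d,x,y,c,S=6,off=(0,0)):
    m=np.zeros((420*S,560*S),np.uint8)
    P,R=pts(x,y,c)
    allp=np.vstack([P[0],P[1]])
    q=np.array([proj(d,p)+off for p in allp]);cv2.fillPoly(m,[cv2.convexHull((q*S).astype(np.int32))],255)
    def seg(a,b):
        a=R@np.array(a)+[x,y,.062];b=R@np.array(b)+[x,y,.062]
        pa,pb=proj(d,a)+off,proj(d,b)+off
        w=.004*410/np.linalg.norm(a-np.array(d['cam_to_world'])[:3,3])
        cv2.line(m,tuple((pa*S).astype(int)),tuple((pb*S).astype(int)),255,max(1,int(w*S)))
    seg((0,0,-.020),(0,0,.038))
    bow=[(.018,0,.036),(.016,0,.012),(.0155,0,-.006),(.019,0,-.018)]
    for a,b in zip(bow,bow[1:]): seg(a,b)
    return cv2.resize(m,(560,420),interpolation=cv2.INTER_AREA)/255.
if __name__=='__main__':
    M={}
    for n in D:
        r.get_image(n);L=r.cut_out('clip',n);print(n,[(l['conf'],l['pixels'].sum(),np.round(px(l['position']))) for l in L]);M[n]=L[0]['pixels'].astype(float)
    pickle.dump(M,open('m0.pkl','wb'))
    res=[]
    def cost(p,full=False):
        v=0
        for n in D:
            m=render(D[n],p[0],p[1],p[2]);v+=np.minimum(m,M[n]).sum()/np.maximum(m,M[n]).sum()
        return -v
    for c in np.radians(np.arange(0,360,15)):
        best=min(((cost((x,y,c)),x,y) for x in np.arange(.500,.516,.003) for y in np.arange(.245,.260,.003)))
        res.append((best[0],best[1],best[2],c))
    res.sort()
    for b in res[:4]:
        o=minimize(cost,b[1:],method='Nelder-Mead',options=dict(initial_simplex=[b[1:],(b[1]+.002,b[2],b[3]),(b[1],b[2]+.002,b[3]),(b[1],b[2],b[3]+.15)]))
        print(b[0],o.fun,o.x,np.degrees(o.x[2]))
        if b is res[0]: p=o.x
    for n in D:
        im=cv2.cvtColor(D[n]['img'],cv2.COLOR_RGB2BGR);c=proj(D[n],(p[0],p[1],.08)).astype(int)
        a=im[c[1]-40:c[1]+40,c[0]-30:c[0]+30]
        m=(render(D[n],*p)*255).astype(np.uint8)[c[1]-40:c[1]+40,c[0]-30:c[0]+30];k=(M[n]*255).astype(np.uint8)[c[1]-40:c[1]+40,c[0]-30:c[0]+30]
        f=lambda q:cv2.resize(q,None,fx=6,fy=6,interpolation=cv2.INTER_CUBIC)
        A=f(a);B=A.copy()
        for mm,col in((f(m),(0,0,255)),(f(k),(0,255,0))):
            cs,_=cv2.findContours((mm>127).astype(np.uint8),0,2);cv2.drawContours(B,cs,-1,col,1)
        cv2.imwrite(f'pics/fit_{n}.png',np.hstack([A,B]))
E
python3 fit.py
```

```text
scene [(0.62, np.int64(191), array([349., 291.]))]
top [(0.41, np.int64(87), array([153., 231.]))]
-1.2586662783424294 -1.267956423482048 [0.50604343 0.2534785  3.63765938] 208.42252969491776
-1.1509495514566086 -1.2684205734679506 [0.50526306 0.25263535 3.60225688] 206.39411611897373
-1.0690285359773155 -1.078492071508295 [0.50192877 0.25598716 4.19561282] 240.3909068244791
-1.065468953657794 -1.2710202122014214 [0.50566733 0.25350183 3.6782742 ] 210.74958745314288
```

View pics/fit_top.png

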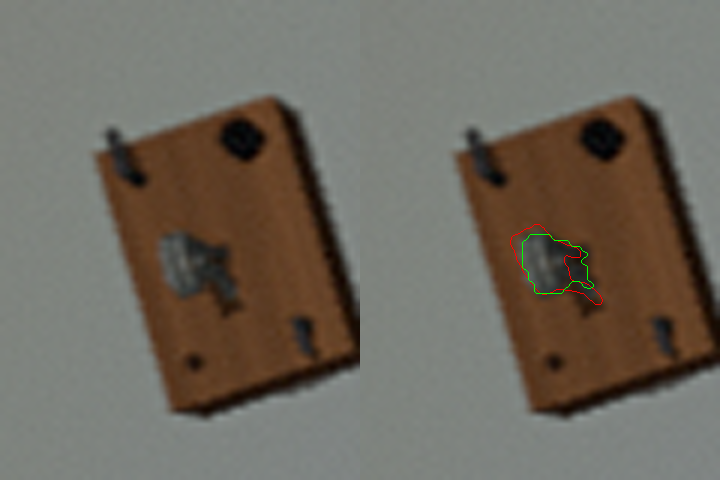

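View pics/fit_scene.png

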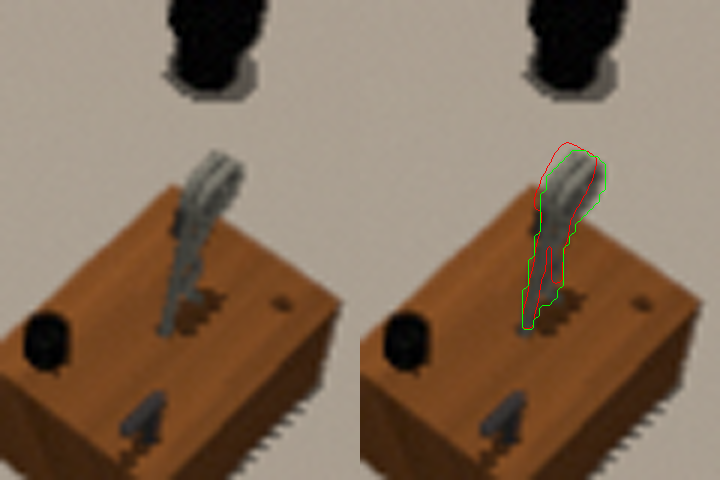

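```bash
cat > fit2.py <<'E'
from fit import *
d=D['top'];im=cv2.cvtColor(d['img'],cv2.COLOR_RGB2BGR).astype(float)
b,g,rr=im[...,0],im[...,1],im[...,2]
# wood: r-b proportionally large
sat=(rr-b)/(rr+b+1)
c=proj(d,(.506,.252,.08)).astype(int)
u0,v0=c[0]-20,c[1]-20
sub=sat[v0:v0+36,u0:u0+36];
t=np.clip((0.36-sub)/0.28,0,1)
# keep region around the clip
mask=np.zeros_like(t);mask[8:32,6:30]=1
win=(slice(v0,v0+36),slice(u0,u0+36))
def cost(p):
    m=render(d,.507,.2512,p[0],S=8,off=(p[1],p[2]))[win]
    return (np.abs(m-t)*mask).sum()
best=[]
for a in np.radians(range(170,225,5)):
    o=min((minimize(cost,(a,du,dv),method='Nelder-Mead',options=dict(maxiter=60,initial_simplex=[(a,du,dv),(a+.05,du,dv),(a,du+.7,dv),(a,du,dv+.7)])) for du in(-1,1) for dv in(-1,1)),key=lambda o:o.fun)
    best.append((o.fun,np.degrees(o.x[0]),o.x[1],o.x[2]))
best.sort()
for x in best[:6]:print(np.round(x,2))
x=best[0]
m=render(d,.507,.2512,np.radians(x[1]),off=x[2:])[win]
f=lambda q:cv2.resize(q,None,fx=10,fy=10,interpolation=cv2.INTER_CUBIC)
A=f(im[win].astype(np.uint8));B=A.copy();cs,_=cv2.findContours((f(m)>.5).astype(np.uint8),0,2);cv2.drawContours(B,cs,-1,(0,0,255),1)
cv2.imwrite('pics/fit2.png',np.hstack([B,cv2.cvtColor((f(t*mask).clip(0,1)*255).astype(np.uint8),cv2.COLOR_GRAY2BGR)]))
E
python3 fit2.py
```

```text
[112.68 207.01  -0.21   0.95]
[112.79 208.47  -0.35   0.98]
[112.79 208.49  -0.46   0.86]
[112.88 208.32  -0.46   0.96]
[112.92 210.83  -0.62   0.93]
[112.98 207.88  -0.47   0.85]
```

View pics/fit2.png

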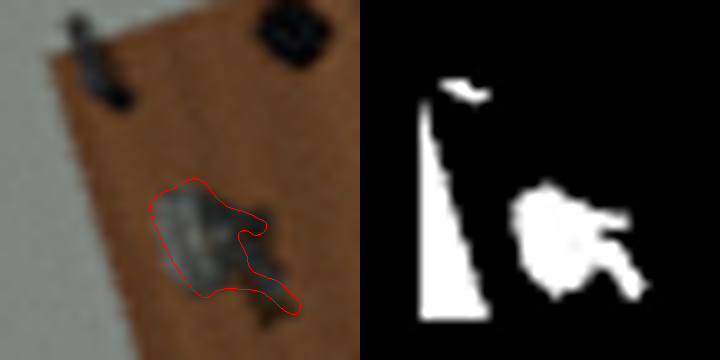

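```bash
cat > v.py <<'E'
from fit import *
d=D['top'];c=proj(d,(.503,.252,.09)).astype(int)
im=cv2.cvtColor(d['img'],cv2.COLOR_RGB2BGR)
w=(slice(c[1]-15,c[1]+17),slice(c[0]-15,c[0]+17))
f=lambda q:cv2.resize(q,None,fx=12,fy=12,interpolation=cv2.INTER_LANCZOS4)
A=f(im[w]);A=np.clip(A.astype(float)*1.8,0,255).astype(np.uint8)
B=A.copy()
for cc,col in((194,(0,255,0)),(207,(0,0,255))):
    P,R=pts(.507,.2512,np.radians(cc))
    for p in P[:2]:
        q=np.array([proj(d,x)-[c[0]-15,c[1]-15]+.5 for x in p])*12
        cv2.polylines(B,[q.astype(np.int32)],True,col,1)
cv2.imwrite('pics/v.png',np.hstack([A,B]))
E
python3 v.py
```

```text
(no output)
```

View pics/v.png

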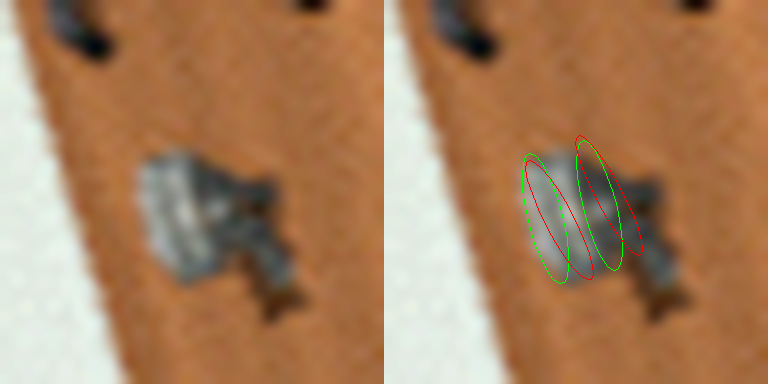

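```bash
cat >> h.py <<'E'
def delta(target,yaw=None,frm=None):
    s=r.read_state();p=np.array(s['ee_pos']) if frm is None else np.array(frm[:3]);y0=s['tcp_rot'][2] if frm is None else frm[3]
    d=np.array(target)-p
    t=0 if yaw is None else -((yaw-y0+np.pi)%(2*np.pi)-np.pi)
    return np.round([d[0]*np.cos(y0)+d[1]*np.sin(y0), d[0]*np.sin(y0)-d[1]*np.cos(y0), -d[2], t],4)
E
python3 - <<'E'
from h import *
for t in [(.285,-.50,.36),(.31,-.40,.36),(.36,-.27,.36),(.43,-.1,.36),(.475,.06,.36)]: print(t,delta(t,-.136))
E
```

```text
(0.285, -0.5, 0.36) [ 0.0541 -0.077  -0.1545  0.5598]
(0.31, -0.4, 0.36) [ 0.118  -0.1579 -0.1545  0.5598]
(0.36, -0.27, 0.36) [ 0.2171 -0.2558 -0.1545  0.5598]
(0.43, -0.1, 0.36) [ 0.3508 -0.382  -0.1545  0.5598]
(0.475, 0.06, 0.36) [ 0.4576 -0.5094 -0.1545  0.5598]
```

Request:
send_rows([
  [0.01,-0.015,-0.045,0,-1],
  [0.02,-0.03,-0.09,0,-1],
  [0.035,-0.05,-0.13,0,-1],
  [0.055,-0.08,-0.155,0.1,-1],
  [0.085,-0.115,-0.155,0.2,-1],
  [0.118,-0.15,-0.155,0.3,-1],
  [0.15,-0.185,-0.155,0.4,-1],
  [0.185,-0.22,-0.155,0.5,-1],
  [0.217,-0.256,-0.155,0.56,-1],
  [0.25,-0.29,-0.155,0.56,-1],
  [0.285,-0.32,-0.155,0.56,-1],
  [0.285,-0.32,-0.155,0.56,-1],
], squeeze=20)

```text
time: 3.0
ee_pos: [0.3981, -0.1773, 0.3609]
tcp_rot: [-3.139, -0.002, -0.125]
ft_force: [-0.9, -0.0, 1.0]
opening: 0.0018
```

Run:
```python
from h import *
print(delta((.475,.06,.25),-.136),delta((.475,.06,.36),-.136))
```

```text
[ 0.0467 -0.2451  0.1109  0.0108] [ 0.0467 -0.2451  0.0009  0.0108]
```

Request:
send_rows([
  [0.008,-0.04,0,0,-1],
  [0.016,-0.08,0,0.01,-1],
  [0.024,-0.125,0,0.01,-1],
  [0.032,-0.17,0,0.01,-1],
  [0.04,-0.21,0,0.01,-1],
  [0.047,-0.245,0.02,0.01,-1],
  [0.047,-0.245,0.065,0.01,-1],
  [0.047,-0.245,0.11,0.01,-1],
  [0.047,-0.245,0.11,0.01,-1],
])

```text
time: 3.9
ee_pos: [0.4713, 0.0514, 0.2461]
tcp_rot: [3.138, 0.011, -0.146]
ft_force: [-0.4, 1.1, 0.3]
opening: 0.0008
```

Run:
```python
from h import *
s=r.read_state();print(s['ee_pos'],s['tcp_rot'])
yaw=s['tcp_rot'][2]
print(delta((.495,.0576,.140),-.136))
d=grab('scene','p1.png')
```

```text
[0.47127357 0.05141289 0.24613019] [ 3.13803837  0.01064846 -0.14619322]
[ 0.0226 -0.0096  0.1061 -0.0102]
```

View pics/p1.png

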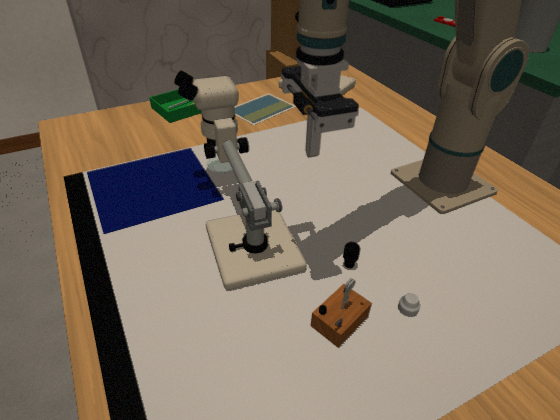

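The closed gripper is at about (313,140), short of the pin head at (278,205), and it is still settling. I'll go down beside the head.

Request:
send_rows([
  [0,0,0,0,-1],
  [0,0,0.04,0,-1],
  [0.01,-0.003,0.08,0,-1],
  [0.018,-0.003,0.104,0,-1],
  [0.018,-0.003,0.108,0,-1],
  [0.018,-0.003,0.108,0,-1],
])

```text
time: 4.55
ee_pos: [0.4948, 0.053, 0.1439]
tcp_rot: [-3.141, -0.002, -0.147]
ft_force: [-0.2, 0.2, -0.1]
opening: 0.0006
```

Run:
```python
from h import *
s=r.read_state();print(s['ee_pos'],s['tcp_rot'])
o=np.array([.5792,.046]);x=np.array([.991,-.136]);y=np.array([.136,.991])
p=np.array(s['ee_pos'][:2])-o;print('stand',p@x,p@y)
d=grab('scene','p2.png');d2=grab('top','p2t.png')
print(r.place_of('pin_head','top'),r.place_of('pin_head','scene'))
f=lambda a:cv2.resize(a,None,fx=4,fy=4,interpolation=cv2.INTER_CUBIC)
cv2.imwrite('pics/p2c.png',np.hstack([f(cv2.imread('pics/p2.png')[150:260,220:320]),f(cv2.imread('pics/p2t.png')[150:260,210:310])]))
```

```text
[0.4947928  0.05296445 0.14387232] [-3.14112024e+00 -1.96352805e-03 -1.46948723e-01]
stand -0.08459469627175142 -0.004577612252180995
[] [{'position': [0.502, 0.4831], 'conf': 0.61}]
```

View pics/p2c.png

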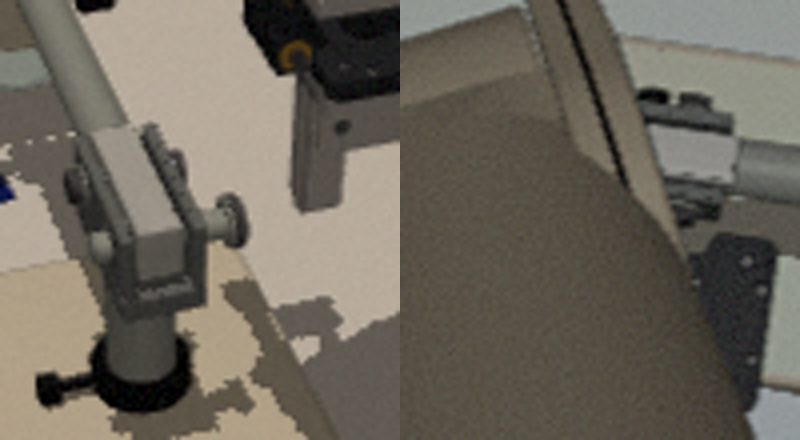

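The finger is ahead of the head at the right height, with the gap visible at pixels (300–320, 200) versus the head at (278,205). I'll close the gap slowly.

Request:
send_rows([
  [0.004,-0.005,0,-0.005,-1],
  [0.008,-0.005,0,-0.005,-1],
  [0.012,-0.005,0,-0.005,-1],
  [0.016,-0.005,0,-0.005,-1],
  [0.02,-0.005,0,-0.005,-1],
  [0.023,-0.005,0,-0.005,-1],
  [0.026,-0.005,0,-0.005,-1],
  [0.026,-0.005,0,-0.005,-1],
])

```text
time: 5.55
ee_pos: [0.5205, 0.0541, 0.1424]
tcp_rot: [-3.142, -0.0, -0.142]
ft_force: [-0.1, 0.6, -0.3]
opening: 0.0007
```

Request:
send_rows([
  [0.002,0,0,0,-1],
  [0.004,0,0,0,-1],
  [0.006,0,0,0,-1],
  [0.006,0,0,0,-1],
])

```text
time: 5.95
ee_pos: [0.5263, 0.0533, 0.1425]
tcp_rot: [-3.142, -0.0, -0.141]
ft_force: [-0.5, 0.3, -0.2]
opening: 0.0003
```

Request:
send_rows([
  [0.002,0,0,0,-1],
  [0.004,0,0,0,-1],
  [0.004,0,0,0,-1],
])

```text
time: 6.25
ee_pos: [0.5292, 0.0529, 0.1423]
tcp_rot: [3.141, 0.002, -0.141]
ft_force: [-2.6, 0.6, 0.4]
opening: 0.0006
```

Request:
send_rows([
  [0.002,0,0,0,-1],
  [0.004,0,0,0,-1],
  [0.004,0,0,0,-1],
])

```text
time: 6.55
ee_pos: [0.5341, 0.0522, 0.1424]
tcp_rot: [3.142, 0.0, -0.141]
ft_force: [-3.0, 0.8, 0.1]
opening: -0.0001
```

Run:
```python
from h import *
d=grab('scene','p3.png')
cv2.imwrite('pics/p3c.png',cv2.resize(cv2.imread('pics/p3.png')[150:260,220:340],None,fx=5,fy=5,interpolation=cv2.INTER_CUBIC))
```

```text
(no output)
```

View pics/p3c.png

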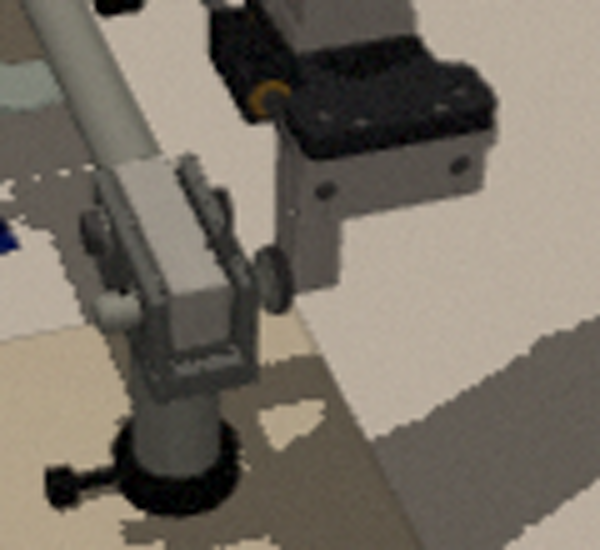

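The finger is on the head at about (272,205), and the pin slides at 3 N. It should be home in about 6 mm, so I'll use small steps.

Request:
send_rows([
  [0.001,0,0,0,-1],
  [0.002,0,0,0,-1],
  [0.003,0,0,0,-1],
  [0.003,0,0,0,-1],
])

```text
time: 7.0
ee_pos: [0.537, 0.0518, 0.1424]
tcp_rot: [-3.142, -0.0, -0.141]
ft_force: [-3.1, 0.5, -0.4]
opening: 0.0005
```

Request:
send_rows([
  [0.001,0,0,0,-1],
  [0.001,0,0,0,-1],
])

```text
time: 7.2
ee_pos: [0.538, 0.0516, 0.1424]
tcp_rot: [3.142, -0.0, -0.141]
ft_force: [-3.5, 0.8, -0.4]
opening: 0.0004
```

Request:
send_rows([
  [0.001,0,0,0,-1],
  [0.001,0,0,0,-1],
])

```text
time: 7.4
ee_pos: [0.539, 0.0515, 0.1425]
tcp_rot: [3.142, -0.0, -0.141]
ft_force: [-1.8, 0.3, -0.3]
opening: 0.0007
```

Request:
send_rows([
  [0.001,0,0,0,-1],
  [0.001,0,0,0,-1],
])

```text
time: 7.6
ee_pos: [0.54, 0.0513, 0.1425]
tcp_rot: [3.142, -0.0, -0.141]
ft_force: [-2.2, -0.2, -0.4]
opening: 0.0004
```

Request:
send_rows([
  [0.001,0,0,0,-1],
  [0.001,0,0,0,-1],
])

```text
time: 7.8
ee_pos: [0.541, 0.0512, 0.1424]
tcp_rot: [3.142, -0.0, -0.141]
ft_force: [-3.0, -0.3, -1.8]
opening: 0.0002
```

Request:
send_rows([
  [0.001,0,0,0,-1],
  [0.001,0,0,0,-1],
])

```text
time: 8.0
ee_pos: [0.5412, 0.0512, 0.1424]
tcp_rot: [3.141, 0.001, -0.141]
ft_force: [-4.0, 0.5, 1.2]
opening: 0.0005
```

Run:
```python
from h import *
d=grab('scene','p4.png')
cv2.imwrite('pics/p4c.png',cv2.resize(cv2.imread('pics/p4.png')[150:260,220:340],None,fx=5,fy=5,interpolation=cv2.INTER_CUBIC))
```

```text
(no output)
```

View pics/p4c.png

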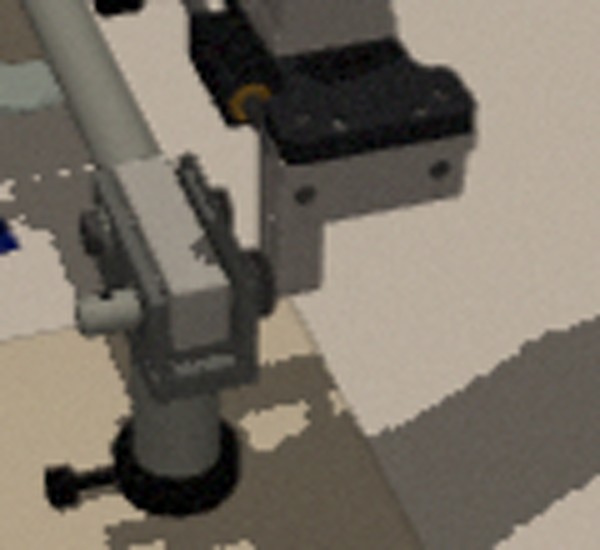

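The head is now against the near lug, the free end pokes out on the far side, and a dark hole spot shows at about (241,209). I'll check that it has stopped.

Request:
send_rows([
  [0.001,0,0,0,-1],
  [0.001,0,0,0,-1],
])

```text
time: 8.25
ee_pos: [0.5412, 0.0512, 0.1422]
tcp_rot: [3.141, 0.003, -0.141]
ft_force: [-6.7, -0.2, 2.0]
opening: 0.0009
```

Request:
send_rows([
  [0.001,0,0,0,-1],
  [0.001,0,0,0,-1],
  [0.001,0,0,0,-1],
])

```text
time: 8.55
ee_pos: [0.5412, 0.0511, 0.1422]
tcp_rot: [3.141, 0.005, -0.141]
ft_force: [-9.0, 0.8, 3.0]
opening: 0.0006
```

Request:
send_rows([
  [-0.01,0,0,0,-1],
  [-0.04,0,-0.02,0,-1],
  [-0.06,-0.02,-0.06,-0.1,-1],
  [-0.08,-0.065,-0.08,-0.2,0],
  [-0.08,-0.11,-0.08,-0.3,0.2],
  [-0.07,-0.155,-0.08,-0.4,0.2],
  [-0.06,-0.19,-0.08,-0.4,0.2],
  [-0.06,-0.19,-0.08,-0.4,0.2],
  [-0.06,-0.19,-0.08,-0.4,0.2],
])

```text
time: 9.45
ee_pos: [0.5122, 0.2481, 0.2227]
tcp_rot: [-3.141, -0.003, 0.26]
ft_force: [-0.1, -0.1, -0.5]
opening: 0.0449
```

Run:
```python
from h import *
import pickle
s=r.read_state();print(s['ee_pos'],s['tcp_rot'],s['q'],s['opening'])
D={n:avg(n,5) for n in('scene','top')};pickle.dump(D,open('d1.pkl','wb'))
R=[]
for n in D:
    for t in('pin_hole','pin_head','clip_coil'):
        L=r.place_of(t,n);print(n,t,[(np.round(px(l['position']),1),l['conf']) for l in L[:2]])
f=lambda a:cv2.cvtColor(cv2.resize(a,None,fx=8,fy=8,interpolation=cv2.INTER_CUBIC),cv2.COLOR_RGB2BGR)
cv2.imwrite('pics/h1.png',np.hstack([f(D['scene']['img'][170:230,220:270]),f(D['top']['img'][150:210,230:280])]))
print(delta((.499,.25,.13),.26))
```

```text
[0.51216001 0.24806369 0.22268928] [-3.14137658e+00 -2.61871019e-03  2.59591917e-01] [-0.28787442  0.50544318 -0.32218342  1.72404312  0.19169812  0.9404058
 -1.99675849] 0.04485036635279725
scene pin_hole [(array([240.8, 209.5]), 0.66)]
scene pin_head [(array([274.6, 204. ]), 0.62)]
scene clip_coil [(array([352.5, 286.5]), 0.72)]
top pin_hole [(array([260.2, 166.4]), 0.59)]
top pin_head [(array([253. , 200.6]), 0.64)]
top clip_coil [(array([151. , 233.2]), 0.62)]
[-0.0111 -0.0056  0.0925 -0.0012]
```

View pics/h1.png

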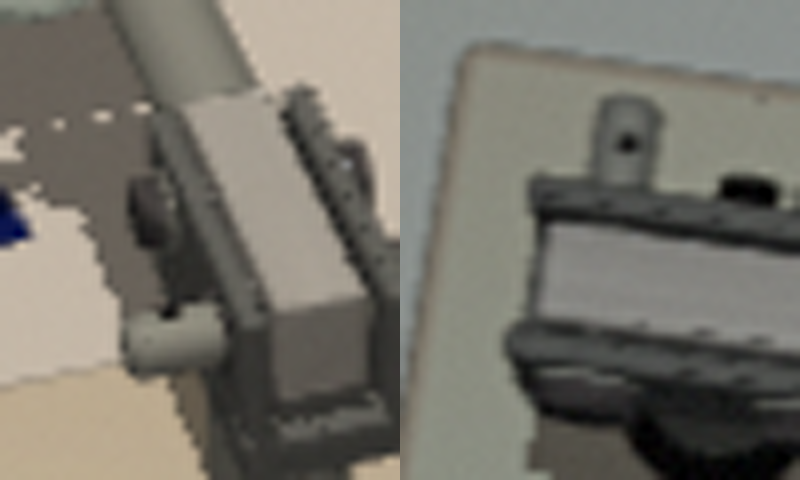

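In the scene view the hole mouth is a dark dot at about (241.5,208.7), and in the top view at about (308,167) on the crop's scale, close to the pin's centre line. The lean therefore looks small. I'll triangulate it and the coil.

```bash
cat > hole.py <<'E'
from h import *
import pickle
def dark(d,u,v,h=3):
    g=d['img'].astype(float).mean(2)
    u0,v0=int(u)-h,int(v)-h
    w=g[v0:v0+2*h+1,u0:u0+2*h+1];print(np.round(w).astype(int))
    return u0,v0,w
if __name__=='__main__':
    D=pickle.load(open('d1.pkl','rb'))
    a=(220+172/8-.5,170+312/8-.5);b=(230+(628-400)/8-.5,150+143/8-.5)
    print(a,b)
    dark(D['scene'],round(a[0]),round(a[1]));dark(D['top'],round(b[0]),round(b[1]),4)
    print('mouth',tri([ray(D['scene'],a),ray(D['top'],b)]))
    print('hole net',tri([ray(D['scene'],(240.8,209.5)),ray(D['top'],(260.2,166.4))]))
    print('head net',tri([ray(D['scene'],(274.6,204)),ray(D['top'],(253,200.6))]))
    print('coil',tri([ray(D['scene'],(352.5,286.5)),ray(D['top'],(151,233.2))]),tri([ray(D['scene'],(350.2,283.3)),ray(D['top'],(149.5,232))]))
    for n in D: print(n, proj(D[n],(.4985,.249,.1)))
E
python3 hole.py
```

```text
(241.0, 208.5) (258.0, 167.375)
[[ 99  92  62  41  45  44  43]
 [ 97  90  63  44  46  43  43]
 [ 97  96  86  42  44  41  44]
 [ 92  75  55  26  69 120 124]
 [125 113  35  31  87 133 134]
 [133 133 129 133 137 140 138]
 [141 139 137 135 132 132 131]]
[[119  82  88  99 101  98  87  87 113]
 [105  79  94 104 109 104  93  78  87]
 [101  86  96 106 110 106  95  77  87]
 [ 91  88  97  90  79  91  91  79 103]
 [ 85  89  93  63  27  54  77  79 107]
 [ 87  91  86  54  23  49  73  76 106]
 [ 84  93 102  98  90  95  84  83 114]
 [ 83  95 104 110 106  97  85  91 123]
 [ 86  94 106 111 107  95  82  91 125]]
mouth (array([0.61479312, 0.03952114, 0.15734325]), [np.float64(0.0003678396878811977), np.float64(0.0003678396878813946)])
hole net (array([0.61602164, 0.03647397, 0.1534632 ]), [np.float64(0.0022098847278897416), np.float64(0.00220988472788966)])
head net (array([0.55005818, 0.04981838, 0.15379797]), [np.float64(0.0027841326943674172), np.float64(0.002784132694367419)])
coil (array([0.49551602, 0.2537191 , 0.09523704]), [np.float64(0.00154640686730212), np.float64(0.0015464068673020903)]) (array([0.49866392, 0.25277782, 0.10432186]), [np.float64(0.0005947885958927444), np.float64(0.0005947885958926114)])
scene [349.06166917 283.38725932]
top [152.25024805 232.06848301]
```

Run:
```python
from h import *
print(delta((.4985,.2505,.13),.26),delta((.4985,.2505,.0862),.26))
```

```text
[-0.0114 -0.0062  0.0925 -0.0012] [-0.0114 -0.0062  0.1363 -0.0012]
```

Request:
send_rows([
  [-0.006,-0.003,0.03,0,0.2],
  [-0.011,-0.006,0.06,0,0.2],
  [-0.011,-0.006,0.085,0,0.2],
  [-0.011,-0.006,0.09,0,0.2],
  [-0.011,-0.006,0.09,0,0.2],
])

```text
time: 10.75
ee_pos: [0.4988, 0.2503, 0.1321]
tcp_rot: [3.141, 0.001, 0.259]
ft_force: [-0.3, 0.0, 0.1]
opening: 0.0565
```

Run:
```python
from h import *
for n in('scene','top'): grab(n,f'g1{n}.png')
f=lambda a:cv2.resize(a,None,fx=4,fy=4,interpolation=cv2.INTER_CUBIC)
cv2.imwrite('pics/g1c.png',np.hstack([f(cv2.imread('pics/g1scene.png')[230:350,290:390]),f(cv2.imread('pics/g1top.png')[180:300,110:210])]))
print(delta((.4985,.2505,.0862),.26))
```

```text
[-0.0015  0.0001  0.0474 -0.0014]
```

View pics/g1c.png

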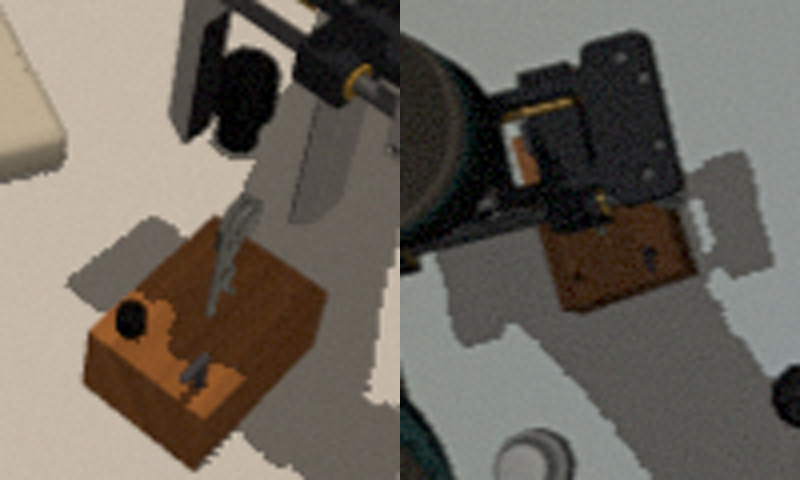

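The fingers straddle the coil, at crop (240,210) in the scene view. I'll go down and close.

Request:
send_rows([
  [0,0,0.02,0,0.0],
  [0,0,0.04,0,0.0],
  [-0.001,0,0.046,0,0.0],
  [-0.001,0,0.046,0,-0.3],
  [-0.001,0,0.046,0,-0.5],
  [-0.001,0,0.046,0,-0.6],
], squeeze=10)

```text
time: 11.45
ee_pos: [0.4989, 0.2506, 0.0877]
tcp_rot: [-3.141, -0.002, 0.259]
ft_force: [0.3, -0.5, 0.6]
opening: 0.0265
```

Request:
send_rows([
  [0,0,0,0,-0.7],
  [0,0,0,0,-0.8],
  [0,0,0,0,-0.9],
  [0,0,0,0,-1],
  [0,0,0,0,-1],
  [0,0,0,0,-1],
])

```text
time: 12.05
ee_pos: [0.4983, 0.2503, 0.0867]
tcp_rot: [-3.141, -0.001, 0.259]
ft_force: [-0.7, 0.4, 3.2]
opening: 0.0092
```

Request:
send_rows([
  [0,0,0,0,-1],
  [0,0,0,0,-1],
  [0,0,-0.005,0,-1],
  [0,0,-0.015,0,-1],
  [0,0,-0.03,0,-1],
  [0,0,-0.06,0,-1],
  [0,0,-0.1,0,-1],
  [0,0,-0.14,0,-1],
  [0,0,-0.18,0,-1],
  [0,0,-0.18,0,-1],
], squeeze=55)

```text
time: 13.05
ee_pos: [0.5005, 0.2521, 0.2725]
tcp_rot: [-3.139, -0.01, 0.259]
ft_force: [1.1, 0.5, 0.6]
opening: 0.0087
```

Run:
```python
from h import *
for n in('scene','top'): grab(n,f'l1{n}.png')
for n in('scene','top'):
  for t in('leg_end','clip','clip_coil'):print(n,t,[(np.round(px(l['position']),1),l['conf']) for l in r.place_of(t,n)[:2]])
f=lambda a:cv2.resize(a,None,fx=4,fy=4,interpolation=cv2.INTER_CUBIC)
cv2.imwrite('pics/l1c.png',f(cv2.imread('pics/l1scene.png')[170:320,290:430]))
# target: above the hole, yaw 1.435; hover
print(r.read_state()['q'],delta((.6148+.001,.0395-.009,.27),1.435))
```

```text
scene leg_end [(array([355.9, 246.9]), 0.47), (array([360. , 225.5]), 0.25)]
scene clip [(array([360.5, 224.7]), 0.55)]
scene clip_coil []
top leg_end [(array([131.1, 219.3]), 0.43), (array([124.5, 222.1]), 0.4)]
top clip [(array([214.5, 278.3]), 0.52), (array([124.5, 217. ]), 0.36)]
top clip_coil [(array([115.3, 222.8]), 0.48)]
[-0.28644655  0.44675146 -0.33964528  1.69472294  0.16812682  1.03140602
 -1.9940991 ] [ 0.0583  0.2423 -0.0047 -1.1761]
```

View pics/l1c.png

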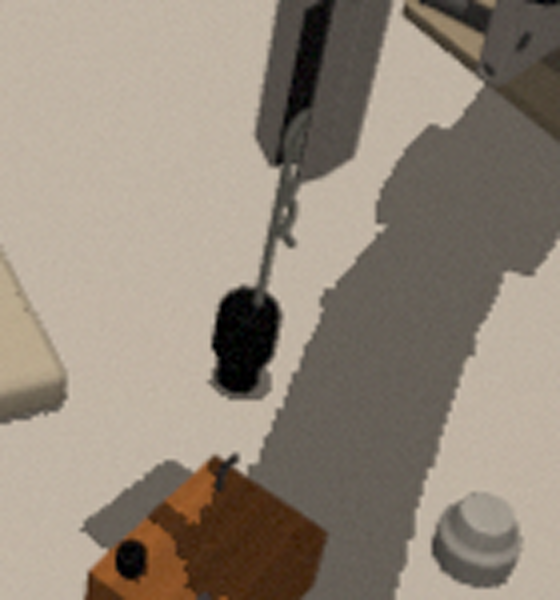

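The clip is held, leg straight down, with its end at scene pixel about (354.5,245.5). I'll carry it over the pin.

Request:
send_rows([
  [0.007,0.03,0,-0.14,-1],
  [0.014,0.06,0,-0.28,-1],
  [0.021,0.09,0,-0.42,-1],
  [0.028,0.12,0,-0.56,-1],
  [0.035,0.15,0,-0.7,-1],
  [0.042,0.18,0,-0.84,-1],
  [0.048,0.2,0,-0.98,-1],
  [0.053,0.22,0,-1.1,-1],
  [0.058,0.242,0,-1.176,-1],
  [0.058,0.242,0,-1.176,-1],
  [0.058,0.242,0,-1.176,-1],
])

```text
time: 14.55
ee_pos: [0.6155, 0.0312, 0.2656]
tcp_rot: [-3.14, -0.001, 1.433]
ft_force: [0.2, 0.7, -0.1]
opening: 0.0085
```

```bash
cat > look.py <<'E'
from h import *
import sys,pickle
t=sys.argv[1]
D={n:avg(n,3) for n in('scene','top')};pickle.dump(D,open(f'd_{t}.pkl','wb'))
s=r.read_state();print(s['time'],np.round(s['ee_pos'],4),np.round(s['tcp_rot'],3),np.round(s['ft_force'],1),s['opening'])
for n in D:
  for q in('leg_end','clip','pin_hole'):print(n,q,[(np.round(px(l['position']),1),l['conf']) for l in r.place_of(q,n)[:2]])
f=lambda a:cv2.cvtColor(cv2.resize(a,None,fx=6,fy=6,interpolation=cv2.INTER_CUBIC),cv2.COLOR_RGB2BGR)
cv2.imwrite(f'pics/{t}.png',np.hstack([f(D['scene']['img'][150:230,210:270]),f(D['top']['img'][130:210,225:285])]))
E
python3 look.py k1
```

```text
14.85 [0.6157 0.0322 0.2667] [ 3.141 -0.     1.436] [-0.1  0.4 -0.7] 0.008926494471178506
scene leg_end [(array([237.9, 194.8]), 0.66)]
scene clip [(array([240.3, 174. ]), 0.71)]
scene pin_hole [(array([242.9, 211.3]), 0.66), (array([222.9, 163.9]), 0.45)]
top leg_end []
top clip []
top pin_hole [(array([212.8, 277. ]), 0.65), (array([258.6, 199.8]), 0.25)]
```

View pics/k1.png

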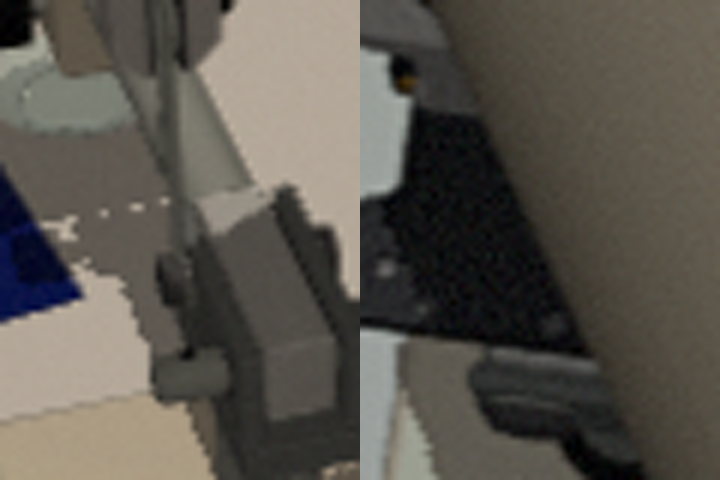

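```bash
cat > t.py <<'E'
from h import *
import pickle
D=pickle.load(open('d_k1.pkl','rb'))
np.set_printoptions(precision=4,suppress=True)
tcp=np.array([.5005,.2521,.2725]);yaw=.259
tx=np.array([np.cos(yaw),np.sin(yaw)]);ty=np.array([np.sin(yaw),-np.cos(yaw)])
for n,p in(('scene',(354.2,245.3)),('scene',(355.9,246.9)),('top',(131.1,219.3))):
    P=atz(D[n],p,.2725-.0667);d=(P-tcp)[:2];print(n,P,'in tool',d@tx,d@ty)
    print('nominal px',proj(D[n],np.r_[tcp[:2]+.009*tx,.2058]))
# now
print('leg expected px now',proj(D['scene'],np.r_[np.array([.6157,.0322])+.009*np.array([np.cos(1.436),np.sin(1.436)]),.2667-.0667]))
print('mouth px at z158', atz(D['scene'],(240.6,208.6),.1579), atz(D['top'],(258,167.5),.1579))
f=lambda a:cv2.cvtColor(cv2.resize(a,None,fx=12,fy=12,interpolation=cv2.INTER_CUBIC),cv2.COLOR_RGB2BGR)
A=f(D['scene']['img'][165:220,220:265]);cv2.imwrite('pics/k1z.png',np.clip(A.astype(float)*1.7,0,255).astype(np.uint8))
l=cv2.imread('pics/l1top.png')[190:250,100:170];cv2.imwrite('pics/l1tz.png',cv2.resize(l,None,fx=8,fy=8,interpolation=cv2.INTER_CUBIC))
E
python3 t.py
```

```text
scene [0.51   0.2552 0.2058] in tool 0.010004569573986587 -0.0005298114586472787
nominal px [354.3513 244.8281]
scene [0.5097 0.2593 0.2058] in tool 0.010724382413328558 -0.004608948627982393
nominal px [354.3513 244.8281]
top [0.5102 0.2564 0.2058] in tool 0.01047299365282319 -0.001656990971777983
nominal px [132.2159 219.8739]
leg expected px now [239.2654 191.6335]
mouth px at z158 [0.6156 0.0403 0.1579] [0.6147 0.0393 0.1579]
```

View pics/k1z.png

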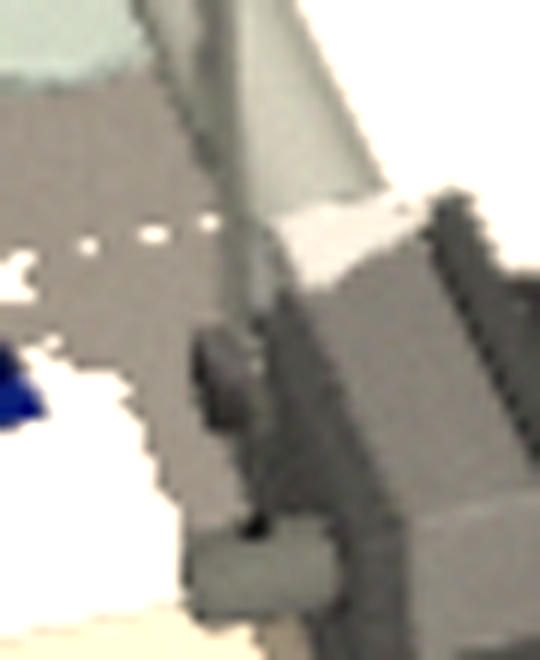

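View pics/l1tz.png

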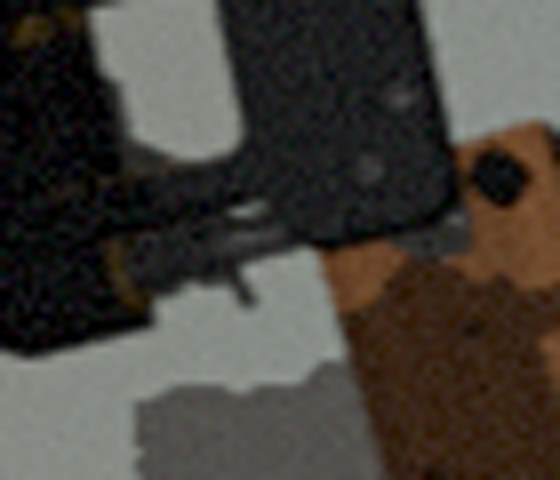

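The leg end is at scene pixel about (240,191), right where kinematics predicts (239.3,191.6). The hole is at (240.6,208.6). I'll shift about 2 mm and hover just above the mouth.

Request:
send_rows([
  [0,0,0.01,0,-1],
  [-0.002,-0.001,0.02,0,-1],
  [-0.002,-0.001,0.028,0,-1],
  [-0.002,-0.001,0.034,0,-1],
  [-0.002,-0.001,0.034,0,-1],
  [-0.002,-0.001,0.034,0,-1],
])

```text
time: 15.75
ee_pos: [0.6148, 0.0293, 0.2324]
tcp_rot: [-3.141, -0.0, 1.435]
ft_force: [0.7, -0.4, 0.2]
opening: 0.0088
```

```bash
python3 look.py k2
python3 - <<'E'
from h import *
import pickle
D=pickle.load(open('d_k2.pkl','rb'))
f=lambda a:cv2.cvtColor(cv2.resize(a,None,fx=16,fy=16,interpolation=cv2.INTER_CUBIC),cv2.COLOR_RGB2BGR)
A=f(D['scene']['img'][185:220,222:262]);cv2.imwrite('pics/k2z.png',np.clip(A.astype(float)*1.6,0,255).astype(np.uint8))
E
```

```text
16.05 [0.6149 0.0293 0.2328] [ 3.141 -0.     1.435] [-0.4  0.7  0.1] 0.008495830571903246
scene leg_end [(array([237.6, 167.6]), 0.55), (array([337.5, 318.2]), 0.54)]
scene clip [(array([239.5, 188.6]), 0.54)]
scene pin_hole [(array([240.7, 211.1]), 0.69)]
top leg_end []
top clip []
top pin_hole []
```

View pics/k2z.png

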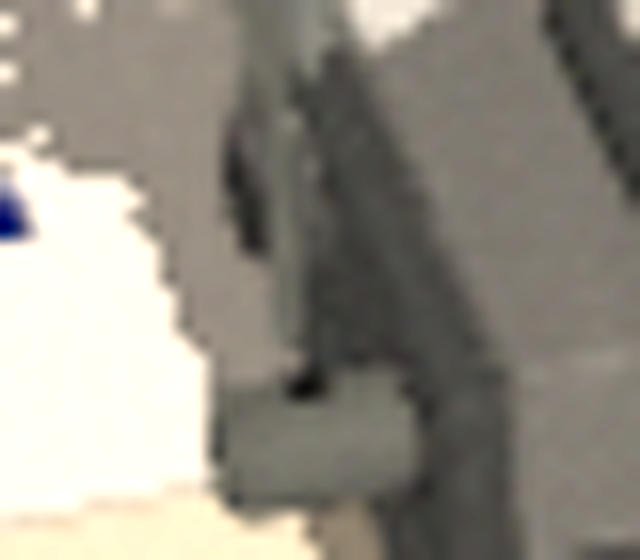

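The leg end hovers at zoom (289,345), the hole at (305,385). The leg needs to go about 1.4 mm to image right, which agrees with the kinematic estimate. I'll correct that and come down.

Request:
send_rows([
  [0.001,-0.001,0,0,-1],
  [0.001,-0.001,0.003,0,-1],
  [0.001,-0.001,0.005,0,-1],
  [0.001,-0.001,0.006,0,-1],
  [0.001,-0.001,0.006,0,-1],
])

```text
time: 16.85
ee_pos: [0.6138, 0.0302, 0.2262]
tcp_rot: [-3.141, 0.0, 1.435]
ft_force: [0.0, 0.2, 0.1]
opening: 0.0085
```

```bash
cat > z.py <<'E'
from h import *
import sys
D=avg('scene',3)
f=lambda a:cv2.cvtColor(cv2.resize(a,None,fx=16,fy=16,interpolation=cv2.INTER_CUBIC),cv2.COLOR_RGB2BGR)
A=f(D['img'][185:220,222:262]);cv2.imwrite(f'pics/{sys.argv[1]}.png',np.clip(A.astype(float)*1.6,0,255).astype(np.uint8))
s=r.read_state();print(s['time'],np.round(s['ee_pos'],4),np.round(s['tcp_rot'],3),np.round(s['ft_force'],1))
E
python3 z.py k3
```

```text
17.0 [0.6139 0.0303 0.2265] [ 3.142 -0.     1.435] [ 0.2  0.1 -0.4]
```

View pics/k3.png

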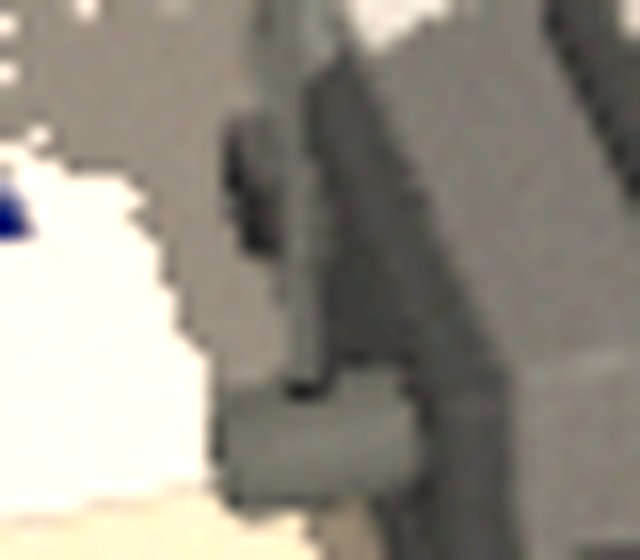

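The leg end now sits directly over the dark mouth at zoom (305,385). I'll lower it in small steps.

Request:
send_rows([
  [0,0,0.001,0,-1],
  [0,0,0.002,0,-1],
  [0,0,0.003,0,-1],
  [0,0,0.003,0,-1],
])

```text
time: 17.4
ee_pos: [0.6138, 0.0303, 0.2233]
tcp_rot: [-3.141, 0.0, 1.435]
ft_force: [-0.7, -0.2, -0.5]
opening: 0.0086
```

Request:
send_rows([
  [0,0,0.001,0,-1],
  [0,0,0.001,0,-1],
])

```text
time: 17.6
ee_pos: [0.6138, 0.0303, 0.2224]
tcp_rot: [-3.141, 0.0, 1.435]
ft_force: [-0.6, -0.2, -0.8]
opening: 0.0082
```

Request:
send_rows([
  [0,0,0.001,0,-1],
  [0,0,0.001,0,-1],
])

```text
time: 17.8
ee_pos: [0.6138, 0.0303, 0.2213]
tcp_rot: [-3.141, 0.0, 1.435]
ft_force: [0.7, -0.4, 0.1]
opening: 0.0083
```

Request:
send_rows([
  [0,0,0.001,0,-1],
  [0,0,0.001,0,-1],
])

```text
time: 18.0
ee_pos: [0.6138, 0.0303, 0.2204]
tcp_rot: [-3.141, 0.0, 1.435]
ft_force: [-0.5, 0.6, -0.8]
opening: 0.0088
```

```bash
python3 z.py k4
```

```text
18.15 [0.6139 0.0303 0.2205] [ 3.142 -0.     1.435] [-0.4 -0.4  0.3]
```

View pics/k4.png

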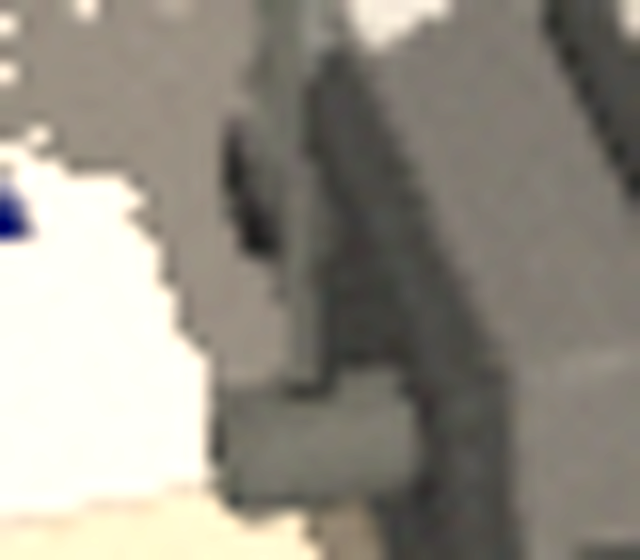

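The leg has gone about 4 mm below the pin's top without force, and the dark mouth is now filled. The leg is in the hole, so I'll continue.

Request:
send_rows([
  [0,0,0.001,0,-1],
  [0,0,0.002,0,-1],
  [0,0,0.003,0,-1],
  [0,0,0.003,0,-1],
])

```text
time: 18.55
ee_pos: [0.6139, 0.0305, 0.2173]
tcp_rot: [-3.141, -0.0, 1.435]
ft_force: [-0.1, 0.2, -0.5]
opening: 0.0084
```

Request:
send_rows([
  [0,0,0.001,0,-1],
  [0,0,0.002,0,-1],
  [0,0,0.003,0,-1],
  [0,0,0.003,0,-1],
])

```text
time: 18.95
ee_pos: [0.614, 0.0307, 0.2144]
tcp_rot: [3.141, -0.001, 1.435]
ft_force: [0.6, 1.1, -1.3]
opening: 0.0087
```

Request:
send_rows([
  [0,0,0.001,0,-1],
  [0,0,0.002,0,-1],
  [0,0,0.003,0,-1],
  [0,0,0.003,0,-1],
])

```text
time: 19.35
ee_pos: [0.614, 0.0309, 0.2114]
tcp_rot: [3.141, -0.001, 1.435]
ft_force: [1.1, 2.3, -0.3]
opening: 0.0086
```

Request:
send_rows([
  [0.001,0.0005,0,0,-1],
  [0.001,0.0005,0.001,0,-1],
  [0.001,0.0005,0.002,0,-1],
  [0.001,0.0005,0.002,0,-1],
])

```text
time: 19.75
ee_pos: [0.6145, 0.0313, 0.2093]
tcp_rot: [-3.141, -0.0, 1.435]
ft_force: [0.0, 1.5, -0.4]
opening: 0.0088
```

Request:
send_rows([
  [0,0,0.001,0,-1],
  [0,0,0.002,0,-1],
  [0,0,0.003,0,-1],
  [0,0,0.003,0,-1],
])

```text
time: 20.15
ee_pos: [0.6145, 0.0313, 0.2063]
tcp_rot: [-3.141, -0.0, 1.435]
ft_force: [-0.3, 2.4, -1.4]
opening: 0.0088
```

Request:
send_rows([
  [0.001,0,0.001,0,-1],
  [0.001,0,0.003,0,-1],
  [0.001,0,0.005,0,-1],
  [0.001,0,0.005,0,-1],
])

```text
time: 20.55
ee_pos: [0.6145, 0.0317, 0.2009]
tcp_rot: [-3.141, 0.001, 1.435]
ft_force: [-0.2, 1.2, -2.1]
opening: 0.0087
```

Request:
send_rows([
  [0,0,0.002,0,-1],
  [0,0,0.004,0,-1],
  [0,0,0.005,0,-1],
  [0,0,0.005,0,-1],
])

```text
time: 20.95
ee_pos: [0.6145, 0.0319, 0.1962]
tcp_rot: [-3.141, 0.0, 1.435]
ft_force: [0.7, 0.1, -0.5]
opening: 0.0084
```

```bash
python3 z.py k5
```

```text
21.1 [0.6146 0.032  0.1962] [-3.141  0.     1.435] [-0.8 -0.9 -1. ]
```

View pics/k5.png

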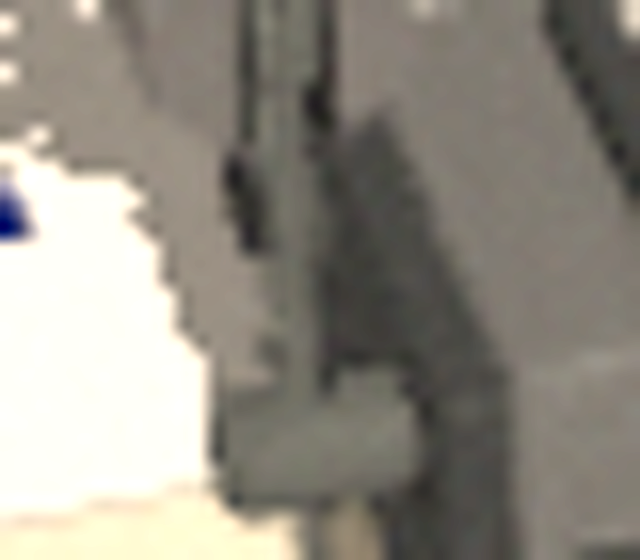

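The leg is through the hole, and the bow's lip, at zoom (270,350), is about to meet the pin. I'll push on in small steps, watching the force.

Request:
send_rows([
  [0,0,0.001,0,-1],
  [0,0,0.002,0,-1],
  [0,0,0.003,0,-1],
  [0,0,0.004,0,-1],
  [0,0,0.005,0,-1],
  [0,0,0.006,0,-1],
  [0,0,0.006,0,-1],
])

```text
time: 21.8
ee_pos: [0.6146, 0.0321, 0.1902]
tcp_rot: [-3.141, 0.0, 1.435]
ft_force: [-0.6, -1.3, -0.0]
opening: 0.0082
```

Request:
send_rows([
  [0,0,0.001,0,-1],
  [0,0,0.002,0,-1],
  [0,0,0.003,0,-1],
  [0,0,0.003,0,-1],
])

```text
time: 22.2
ee_pos: [0.6147, 0.032, 0.1878]
tcp_rot: [3.141, 0.0, 1.435]
ft_force: [-1.3, -1.4, 3.4]
opening: 0.0088
```

Contact with the lip began where expected (TCP z about 0.190).

Request:
send_rows([
  [0,0,0.001,0,-1],
  [0,0,0.002,0,-1],
  [0,0,0.003,0,-1],
  [0,0,0.003,0,-1],
])

```text
time: 22.6
ee_pos: [0.6146, 0.0318, 0.1843]
tcp_rot: [-3.142, 0.001, 1.435]
ft_force: [-2.2, -1.5, 1.8]
opening: 0.0086
```

Request:
send_rows([
  [0,0,0.001,0,-1],
  [0,0,0.002,0,-1],
  [0,0,0.002,0,-1],
])

```text
time: 22.9
ee_pos: [0.6146, 0.0318, 0.182]
tcp_rot: [-3.141, 0.0, 1.435]
ft_force: [-0.7, -2.5, -0.7]
opening: 0.0088
```

Request:
send_rows([
  [0,0,0.001,0,-1],
  [0,0,0.002,0,-1],
  [0,0,0.002,0,-1],
])

```text
time: 23.2
ee_pos: [0.6145, 0.0319, 0.1799]
tcp_rot: [-3.141, 0.0, 1.435]
ft_force: [-1.2, -2.7, -2.2]
opening: 0.0084
```

Request:
send_rows([
  [-0.001,0,0.001,0,-1],
  [-0.001,0,0.002,0,-1],
  [-0.001,0,0.002,0,-1],
])

```text
time: 23.5
ee_pos: [0.6145, 0.0318, 0.1782]
tcp_rot: [-3.142, -0.001, 1.435]
ft_force: [0.3, 0.1, -1.5]
opening: 0.0084
```

Request:
send_rows([
  [0,0,0.001,0,-1],
  [0,0,0.0015,0,-1],
  [0,0,0.0015,0,-1],
])

```text
time: 23.8
ee_pos: [0.6145, 0.0318, 0.1769]
tcp_rot: [3.142, -0.001, 1.435]
ft_force: [-0.6, 1.1, -1.1]
opening: 0.0083
```

```bash
python3 look.py k6;python3 z.py k6z
```

```text
24.1 [0.6145 0.0317 0.1769] [-3.142e+00 -1.000e-03  1.435e+00] [-0.2  0.8 -1.2] 0.00869888157928804
scene leg_end [(array([240.2, 230.5]), 0.67)]
scene clip [(array([244.3, 210.5]), 0.67)]
scene pin_hole [(array([239.7, 209.6]), 0.68)]
top leg_end []
top clip []
top pin_hole []
24.55 [0.6145 0.0316 0.177 ] [-3.142 -0.     1.435] [-0.3  2.7 -2.1]
```

View pics/k6z.png

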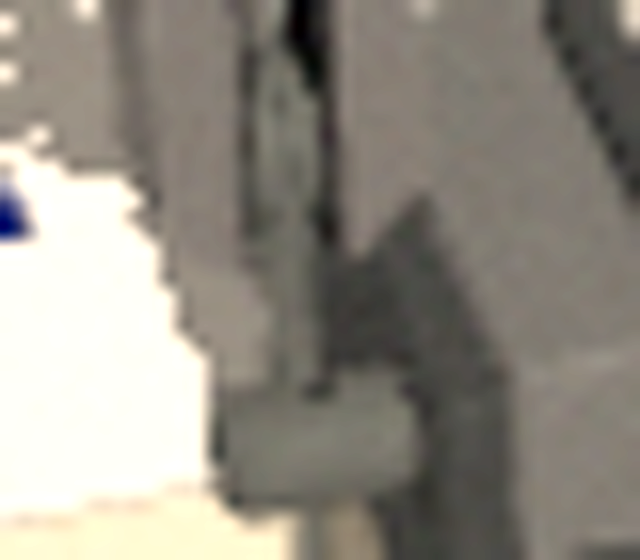

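The clip is about 2 mm short of nominal home. I'll feel for the neck's stop.

Request:
send_rows([
  [0,0,0.001,0,-1],
  [0,0,0.001,0,-1],
])

```text
time: 24.75
ee_pos: [0.6146, 0.0316, 0.1761]
tcp_rot: [3.141, -0.001, 1.435]
ft_force: [-0.1, 2.0, 0.0]
opening: 0.0086
```

Request:
send_rows([
  [0,0,0.001,0,-1],
  [0,0,0.001,0,-1],
])

```text
time: 24.95
ee_pos: [0.6146, 0.0317, 0.1751]
tcp_rot: [3.141, -0.001, 1.435]
ft_force: [0.1, 3.2, 0.4]
opening: 0.0085
```

Request:
send_rows([
  [0,0,0.0005,0,-1],
  [0,0,0.0005,0,-1],
])

```text
time: 25.15
ee_pos: [0.6146, 0.0317, 0.1746]
tcp_rot: [3.141, -0.001, 1.435]
ft_force: [-0.7, 3.2, 0.5]
opening: 0.0084
```

Request:
send_rows([
  [0.001,0,0.0005,0,-1],
  [0.001,0,0.0005,0,-1],
])

```text
time: 25.35
ee_pos: [0.6147, 0.0319, 0.1742]
tcp_rot: [3.141, 0.001, 1.435]
ft_force: [-1.1, 0.7, 2.6]
opening: 0.0084
```

Request:
send_rows([
  [0,0,0.0005,0,-1],
  [0,0,0.0005,0,-1],
  [0,0,0.0005,0,-1],
])

```text
time: 25.65
ee_pos: [0.6147, 0.0318, 0.1739]
tcp_rot: [3.141, 0.001, 1.434]
ft_force: [-3.6, 1.3, 5.2]
opening: 0.0083
```

The force is rising: the neck is on the pin, so I stop here. I'll let go and go straight up.

Request:
send_rows([
  [0,0,-0.001,0,-0.8],
  [0,0,-0.001,0,-0.7],
  [0,0,-0.001,0,-0.6],
  [0,0,-0.001,0,-0.5],
  [0,0,-0.001,0,-0.5],
])

```text
time: 26.15
ee_pos: [0.6147, 0.032, 0.1743]
tcp_rot: [-3.142, 0.0, 1.435]
ft_force: [-0.0, 0.1, 0.0]
opening: 0.0228
```

Request:
send_rows([
  [0,0,-0.005,0,-0.5],
  [0,0,-0.015,0,-0.5],
  [0,0,-0.035,0,-0.5],
  [0,0,-0.07,0,-0.5],
  [0,0,-0.11,0,-0.5],
  [0,0,-0.12,0,-0.5],
])

```text
time: 26.75
ee_pos: [0.6171, 0.0334, 0.3001]
tcp_rot: [3.133, -0.003, 1.435]
ft_force: [0.4, 1.4, 0.7]
opening: 0.0233
```

Request:
send_rows([
  [0.03,-0.02,0,0,-0.5],
  [0.07,-0.04,0,0,-0.5],
  [0.11,-0.06,0,0,-0.5],
  [0.15,-0.08,0,0,-0.5],
  [0.19,-0.1,0,0,-0.5],
  [0.22,-0.12,0,0,-0.5],
  [0.22,-0.12,0,0,-0.5],
  [0.22,-0.12,0,0,-0.5],
])

```text
time: 27.55
ee_pos: [0.5252, 0.267, 0.2947]
tcp_rot: [3.141, 0.0, 1.437]
ft_force: [0.3, 0.9, 0.6]
opening: 0.0233
```

```bash
python3 look.py k7
python3 - <<'E'
from h import *
D={n:grab(n) for n in('scene','top')}
for t in ['clip','pin_hole','clip_coil','leg_end','pin_head','eyepiece','objective','dish']:
    R=[];c=[]
    for n in D:
        L=r.place_of(t,n)
        if L:R.append(ray(D[n],px(L[0]['position'])));c.append(np.round(px(L[0]['position']),1))
    if len(R)==2:print(t,c,*np.round(tri(R)[0],4))
E
```

```text
27.85 [0.5263 0.2651 0.2944] [3.141 0.    1.432] [ 0.5  0.1 -0.5] 0.023562335345446
scene leg_end [(array([244.4, 233.1]), 0.52)]
scene clip [(array([259.5, 261.8]), 0.71), (array([244.1, 233.3]), 0.6)]
scene pin_hole [(array([240.6, 210.8]), 0.69), (array([257.6, 264. ]), 0.45)]
top leg_end [(array([250.6, 170. ]), 0.47)]
top clip [(array([256.5, 171. ]), 0.63)]
top pin_hole [(array([253.9, 202.8]), 0.52), (array([258.4, 167.3]), 0.51)]
clip [array([243.7, 213.5]), array([255.8, 171.7])] 0.6102 0.0436 0.1459
pin_hole [array([242.5, 209.4]), array([260.3, 169.7])] 0.6112 0.0358 0.1512
clip_coil [array([239.1, 193.8]), array([264.3, 160.1])] 0.6171 0.0288 0.1876
eyepiece [array([348.7, 266.4]), array([213.5, 278.7])] 0.4074 0.1416 -0.0066
objective [array([405.7, 305.4]), array([142.5, 293.9])] 0.3761 0.2885 0.0118
dish [array([224.4, 166. ]), array([429.5, 225.8])] 0.5188 -0.3289 0.0048
```

View pics/k7.png

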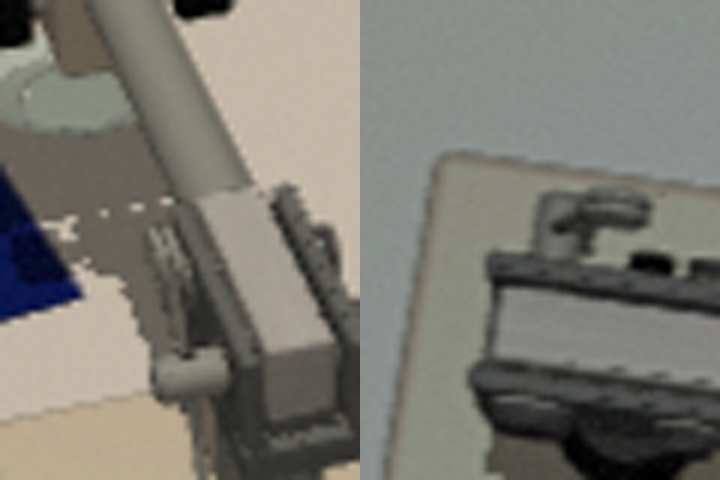

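```bash
cat > c.py <<'E'
from h import *
import pickle
D=pickle.load(open('d_k7.pkl','rb'))
f=lambda a:np.clip(cv2.cvtColor(cv2.resize(a,None,fx=10,fy=10,interpolation=cv2.INTER_CUBIC),cv2.COLOR_RGB2BGR)*1.4,0,255).astype(np.uint8)
W={'scene':(180,240,225,265),'top':(150,200,240,280)}
o=np.array([.6148,.0408,.150]);s=-.136
out=[]
for n,(a,b,c,e) in W.items():
    A=f(D[n]['img'][a:b,c:e]);B=A.copy()
    for tilt,col in((0,(0,255,0)),(12,(0,0,255))):
        t=np.radians(tilt)
        def P(cx,cy,cz):
            # clip x -> -stand y ; rotate toward -y by tilt
            ly=-(cx*np.cos(t)+cz*np.sin(t)); lz=cz*np.cos(t)-cx*np.sin(t); lx=cy
            w=o+[lx*np.cos(s)-ly*np.sin(s),lx*np.sin(s)+ly*np.cos(s),lz]
            return (proj(D[n],w)-[c,a]+.5)*10
        th=np.linspace(0,2*np.pi,30)
        for cy in(-.0045,.0045):cv2.polylines(B,[np.array([P(.009+.011*np.cos(h),cy,.038+.011*np.sin(h)) for h in th]).astype(np.int32)],True,col,1)
        cv2.line(B,tuple(P(0,0,-.042).astype(int)),tuple(P(0,0,.038).astype(int)),col,1)
    out.append(np.vstack([np.hstack([A,B])]))
for n,i in zip(W,out): cv2.imwrite(f'pics/c_{n}.png',i)
E
python3 c.py
```

```text
(no output)
```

View pics/c_scene.png

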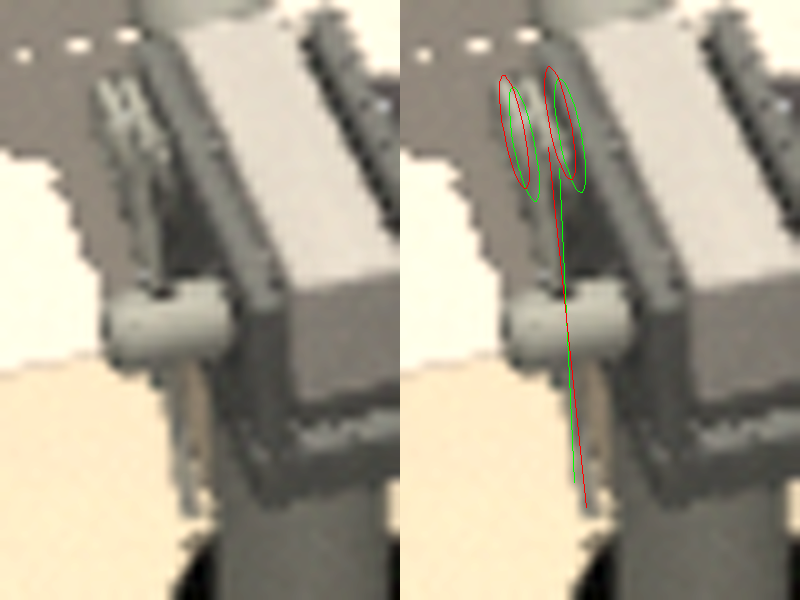

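View pics/c_top.png

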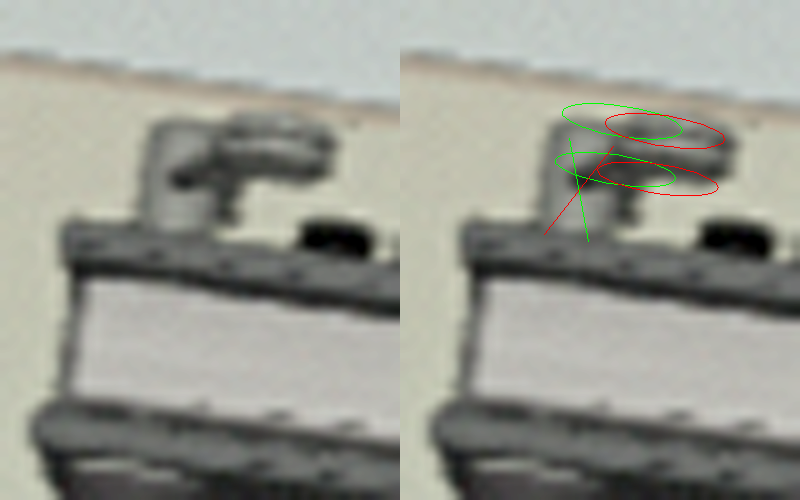

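The clip is seated: the scene view shows the leg through the pin, its end at crop (187,510) against a predicted (188,508) at home depth. It has rolled with the pin about 12° towards the boom, which doesn't affect the seating. I'll check that nothing is still moving, then hand in.

Run:
```python
from h import *
import pickle
D=pickle.load(open('d_k7.pkl','rb'))
n=avg('scene',3)
print('diff near clip',np.abs(n['img'].astype(int)-D['scene']['img'].astype(int))[180:240,225:265].mean(), 'elsewhere',np.abs(n['img'].astype(int)-D['scene']['img'].astype(int))[350:410,100:200].mean())
print(r.place_of('pin_head','scene')[:1],r.read_state()['ft_force'])
print(r.close_job())
```

```text
diff near clip 1.177361111111111 elsewhere 1.7533888888888889
[{'position': [0.4884, 0.4812], 'conf': 0.44}] [0.04555795 0.89382547 0.30194111]
the job is handed in; nothing more can be done
None
```

The lock pin is home and the R-clip is through its cross hole with the bow over the pin. I handed the job in at about 28 s of the 72 s allowed; no verdict came back.

- **Pin:** it slid at about 3 N until it stopped. I pressed to 9 N there with no further movement, and the far end's hole then showed 12 mm clear of the lug as expected.
- **Clip:** I drew it straight up from the block and entered the leg with no measurable force. The lip met the pin at the expected height, and I stopped when the upward force reached about 5 N at the neck.
- **After letting go:** the gripper is clear, and repeated pictures show nothing moving. The leg comes out below the pin within about 1 mm of its predicted place.
- **Other items:** the arm came nowhere near the eyepiece, dish or objective, and they measured within about 5 mm of their starting places, which is within measurement error.

**Checks that disagreed or could not be made:**
- The clip has rolled about 12° around the pin towards the boom; it is still at home depth.
- The networks' positions for the clip scattered by up to about 10 mm, and some looked at the wrong object. I relied on the overlay, the forces and the arm's position instead.
- I could not measure the bow's angle directly. I judged it closed from the depth reached and the force falling back after the lip passed.

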